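# Load the garlic roaster

## Task

Load the garlic roaster for the grill. First clear the trivet: hang the basting cup by its hook on the upper bar of the rail, in the gap between the two hanging caddies, without dislodging them; then lift the roaster's lid off by its knob and set it down knob up on the middle of the trivet, put every garlic bulb on the table into the roaster, and finally put the lid back so that it is fully seated. Keep the lid level while you carry it, and leave everything else where it stands.

Things in the scene. Friction and masses are not known exactly. Their poses are not given: they have to be found in the camera images.
- rail_bar (a point): steel rail on the table at the right: two bars 310 mm long and 12 mm thick, one 65 mm above the other, between posts 155 mm to either side. This point: middle of the upper bar's axis, 190 mm above the table; y along the bars, x horizontally away from the robot. Posts end 12 mm above this point
- cup_hook (a point): hook of the basting cup, a flat steel strap 22 mm wide, 4 mm thick, that rises behind the cup, bends back and ends in a downward lip. Mouth open downwards: 24 mm wide between strap and lip, 32 mm over both, lip 32 mm long. This point: mid-mouth, 15 mm below the inner top, 19 below the outer top. x from strap to lip (away from the cup), y along the strap's width, z up. Hung, it may lean up to 11 degrees
- cup_mid (a point): stainless basting cup that carries the hook, 64 mm across, 70 mm high, 0.2 kg, standing on the trivet at first. This point: on its axis half-way up, 35 mm above its underside; cup_hook lies 48 mm to +x and 100 mm above it. Same axes as cup_hook
- caddy0_hook (a point): left (+y) one of two dark steel caddies that hang loose on the rail: box 60 mm wide along the rail, 50 mm deep, 90 mm high on the robot's side of the bars, underside 46 mm above the table; hook 22 mm wide whose top is 10 mm above the upper bar's axis. This point: in the hook's mouth, 135 mm above its underside; axes as the rail's
- caddy1_hook (a point): right (-y) one of the two hanging caddies, the same shape
- trivet: square dark cast-iron trivet, 150 x 150 mm, 12 mm thick, fixed to the table; origin at the centre of its underside
- roaster_floor (a point): round terracotta garlic roaster, 188 mm outside diameter, 70 mm high, open at the top under its loose lid, fixed to the table; inner diameter about 174 mm, 160 mm at the floor. This point: centre of its inner floor, 6 mm above the table
- lid_knob (a point): knob of the roaster's loose terracotta lid: cylinder 32 mm across, 26 mm high. This point: its centre, 36 mm above the lid's lowest face. Lid: disc 188 mm across, top face 20 mm below this point, 0.45 kg, with a locating step 160 mm across and 5 mm deep underneath that drops inside the roaster's rim; seated, this point is 101 mm above the table
- bulb0_mid (a point): rigid pale garlic bulb, 40 mm across at 20 mm above its flat base (34 mm wide), body 38 mm high, with an upright stem 16 mm across that ends 56 mm above the base. This point: on its axis half-way up, 28 mm above the base; z along the stem. 0.07 kg. Some of the five may be absent
- bulb1_mid (a point): a garlic bulb like bulb0, or absent
- bulb2_mid (a point): a garlic bulb like bulb0, or absent
- bulb3_mid (a point): a garlic bulb like bulb0, or absent
- bulb4_mid (a point): a garlic bulb like bulb0, or absent
- mill: wooden pepper mill, 52 mm across, 140 mm high, bystander; origin at its base
- salt: white salt pot with a flat wooden lid, 68 mm across, 46 mm high, bystander; origin at its base
- tub: empty clear plastic tub 170 x 120 x 80 mm, bystander; origin under its centre
- tongs: yellow-tipped tongs, 240 mm long, lying flat, bystander
- brush: brush lying flat, bystander
- oil: green glass bottle, 64 mm across, 190 mm high, bystander; origin at its base
- jar: amber glass jar, 64 mm across, 85 mm high, bystander; origin at its base

How it is judged:
By the outcome, as a careful person would: the job done as asked, in the order asked, and still so for the second after the job is handed in, with the robot touching nothing.
Of bulb0, bulb1, bulb2, bulb3, bulb4 only 3 to 5 are there at a start; the rules pass over those that are not, and their reading is None.
At some moment in a run one of bulb0, bulb1, bulb2, bulb3, bulb4 may be knocked a few centimetres aside while the robot is not near it.
It also fails if it takes over 210 s, if anything falls off the work surface, if the arm or the gripper's body presses on something with over 40 N, if the wrist force passes 120 N, or if a joint passes its speed limit or range.

## Robot

A 7-joint arm with a two-finger parallel gripper is mounted at the origin on the work surface. World frame = base frame: x ahead of the robot, y to its left, z up, the work surface at z = 0. Lengths are in m, angles in rad, forces in N, time in s.
With the tool pointing down it reaches from about 0.425 to 0.875 m from the base axis. Payload 4.7 kg.
Tool frame: the origin (TCP) lies at the very end of the fingers, on their centre line; the grasp point (between the pads) lies 19 mm behind it (ctrl.grasp_offset is the distance from the TCP to the grasp point, in m); z points along the fingers, y is the direction in which the jaws open and shut (so a half turn about z gives the same grasp; the last joint's range is limited). The gripper opens to 87 mm and grips with 3 to 60 N. Pads are 19 mm wide; open, the fingers measure 117 mm over their backs; the gripper's body (75 mm by 190 mm) begins 51 mm behind the grasp point.
Start: joints at [-1.155, 0.321, -0.07, 1.45, 0.023, 1.371, -0.057], TCP at [0.254, 0.598, 0.202] pointing down, gripper open.
Joint ranges: [-2.86, 2.86], [-0.3, 2.09], [-1.38, 1.24], [0.06, 2.45], [-1.56, 4.7], [0.09, 2.05], [-2.69, 2.69]. Speed limits (rad/s): [2.57, 2.57, 3.14, 3.14, 3.14, 3.14, 3.14].

## Interface

Orientations are given as a rotation vector (axis times angle).
In Python, from bench import ctrl gives the robot as it stands.
- The arm moves only by the shell command python3 -m creep 'ROWS' [FORCE]. ROWS is JSON, a list that holds one entry, the list of rows, each a list of 7 numbers: the opening, from 0 (shut) to 1 (fully open), then the shift along the tool's x, y, z in mm, then the turn, a rotation vector about the tool's x, y, z in rad. In form: [[[grip, dx, dy, dz, rx, ry, rz], ...]]. A call has 1 to 5 rows; each row is the pose to reach, as a shift and turn from the pose commanded when the call began, along the tool's axes at that moment; what a row does not reach only later rows make up. A row lasts 1/10 s, in which the tool goes at most 50 mm and 8.59 degrees, less where a joint would pass 70% of its speed; a pose out of reach is approached as far as the arm can. A call with a gripper value outside its range is refused whole. The fingers move at their own pace and stop on an object; FORCE is the grip in N (left out, the last holds). Time passes only in rows, so rows that repeat a pose let the fingers close. It gives the time, the measured TCP pose, the force and the opening at its end, in the units of the state.
- ctrl.get_state(): the state, without advancing time (a new reading comes with each control period).
- ctrl.get_image(name): name is "scene" or "side" or "wrist"; returns the picture (480x640x3 uint8, red, green, blue); there is no depth.
- ctrl.camera_params(name): a dict with "K" (3x3 intrinsics, pixels), "pose" (4x4, takes a point from camera to world coordinates). Camera axes: x right, y down, z forward; pixel columns grow to the right and rows downward; lengths in m; the calibration is good to about 2 mm. A picture is of the moment at which its call begins: read the wrist's pose just before it. camera_params takes no time and is no camera call; for the wrist camera it gives the pose at the moment of the call.
- ctrl.close_job(): hands the job in, once; it reports no verdict.
The state is a dict: "time": time; "joint_positions": joint angles; "qd": joint speeds; "joint_torque": joint torques, N m; "position": TCP position; "tool_rot": TCP orientation; "ft_force": force on the tool from outside, world axes, zero at the start; "torque": the same for the moment, N m; "grip_width": opening from 0.0 (shut) to 1.0 (fully open).
Only numpy, scipy, OpenCV 4.12 (cv2) and the standard library are available. Lean on these libraries where they do the work, as an engineer would, in place of code of your own. Each camera call takes 0.05 s, during which the arm holds its last target. There are 200 camera calls.

## Working session

There is one attempt and no reset: what is moved stays moved. The work goes in short steps, Python scripts to look and compute and a shell command to move; the robot and the scene stay as the last step left them, time stands still between calls to the robot, and variables do not carry over. Pictures are saved under pics/ and viewed, about 12 in all and at most 16, crops included, and the job is handed in when it is done.

```bash
mkdir -p pics; ls; python3 - <<'E'
from bench import ctrl
import cv2,numpy as np
print(ctrl.get_state())
for n in("scene","side","wrist"):
    p=ctrl.camera_params(n);print(n,np.round(p["K"],1).tolist(),np.round(p["pose"],4).tolist())
    cv2.imwrite(f"pics/{n}0.png",ctrl.get_image(n)[:,:,::-1])
E
```

```text
pics
{'time': 0.0, 'joint_positions': array([-1.15489127,  0.32181261, -0.07009937,  1.45170761,  0.02264191,
        1.37079902, -0.05690391]), 'qd': array([ 4.44586092e-04,  1.13874786e-05, -4.85711308e-04,  1.34768654e-03,
        6.13645807e-04, -2.20491845e-03, -1.62729082e-03]), 'joint_torque': array([ 6.69216442e-04, -4.91294217e+01, -4.03397027e-01, -3.12521303e+01,
       -6.36478420e-02,  4.40403877e-02,  1.65521074e-04]), 'position': array([0.25401842, 0.5976474 , 0.20095207]), 'tool_rot': array([-6.26789753e-01, -3.07817269e+00,  3.02038628e-03]), 'ft_force': array([ 0.40213457,  0.08472312, -1.0320695 ]), 'torque': array([ 0.01175624, -0.01125039,  0.00305555]), 'grip_width': 1.0005158149595144}
scene [[457.5, 0.0, 309.1], [0.0, 457.5, 238.3], [0.0, 0.0, 1.0]] [[0.4001, 0.6734, -0.6216, 1.2322], [0.9165, -0.2934, 0.272, -0.326], [0.0007, -0.6785, -0.7346, 0.9494], [0.0, 0.0, 0.0, 1.0]]
side [[510.7, 0.0, 316.8], [0.0, 510.7, 232.5], [0.0, 0.0, 1.0]] [[0.9785, -0.1276, 0.1622, 0.3373], [-0.2062, -0.5738, 0.7926, -1.0081], [-0.008, -0.809, -0.5878, 0.8528], [0.0, 0.0, 0.0, 1.0]]
wrist [[387.0, 0.0, 321.2], [0.0, 387.0, 245.0], [0.0, 0.0, 1.0]] [[0.3907, 0.8803, 0.2691, 0.1801], [0.9205, -0.3728, -0.1171, 0.6292], [-0.0027, 0.2935, -0.956, 0.3838], [0.0, 0.0, 0.0, 1.0]]
```

View pics/scene0.png

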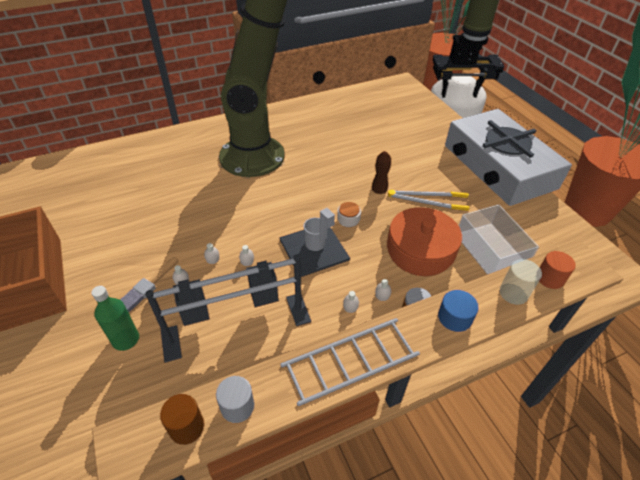

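View pics/side0.png

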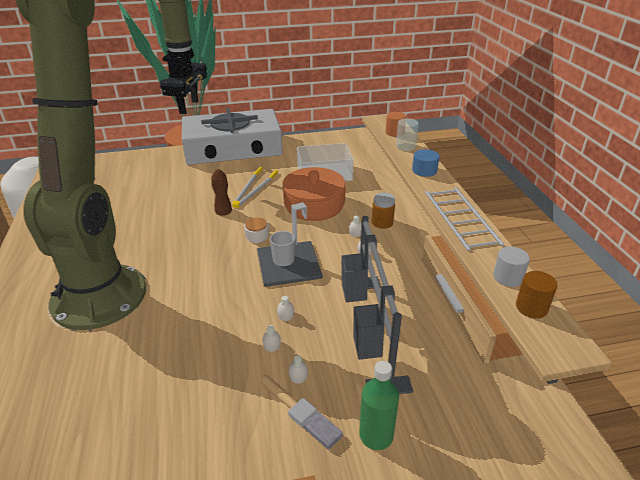

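The scene image shows the rail (bars ~158,290 to 297,265), the trivet with the cup at (315,240), the roaster at (424,240), and bulbs at (212,255), (246,257), (180,277), (351,303), (383,291). I'll enlarge both views.

```bash
python3 - <<'E'
import cv2
def crop(n,x0,y0,x1,y1,s,o):
    im=cv2.imread(f"pics/{n}.png")[y0:y1,x0:x1]
    im=cv2.resize(im,None,fx=s,fy=s,interpolation=cv2.INTER_CUBIC)
    for x in range((x0//20+1)*20,x1,20):
        cv2.line(im,(int((x-x0)*s),0),(int((x-x0)*s),6),(0,0,255),1);cv2.putText(im,str(x),(int((x-x0)*s)-10,16),0,.35,(0,0,255),1)
    for y in range((y0//20+1)*20,y1,20):
        cv2.line(im,(0,int((y-y0)*s)),(6,int((y-y0)*s)),(0,0,255),1);cv2.putText(im,str(y),(8,int((y-y0)*s)+4),0,.35,(0,0,255),1)
    cv2.imwrite(f"pics/{o}.png",im)
crop("scene0",145,195,475,365,2.4,"sc1")
crop("side0",210,160,430,400,2.4,"si1")
E
```

```text
(no output)
```

View pics/sc1.png

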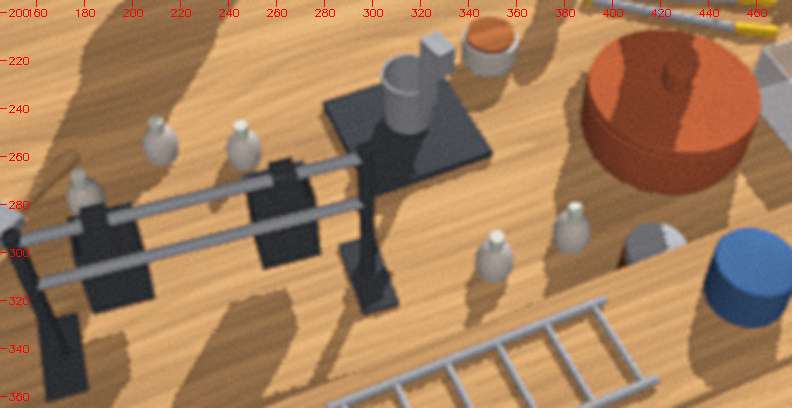

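View pics/si1.png

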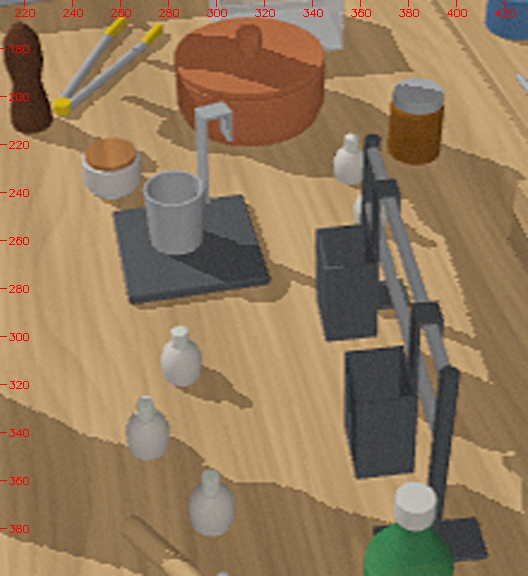

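The crops show five bulbs, the two caddies on the upper bar, the cup with its hook pointing away from the robot, and the lid knob. Next I'll triangulate.

```bash
cat > h.py <<'E'
from bench import ctrl
import cv2,numpy as np
from scipy.spatial.transform import Rotation as R
def ray(P,px):
    K,T=np.array(P["K"]),np.array(P["pose"]); return T[:3,3],T[:3,:3]@np.linalg.solve(K,[px[0],px[1],1.])
def plane(P,px,z):
    o,d=ray(P,px); return np.round(o+d*(z-o[2])/d[2],4)
def tri(*obs):
    A=np.zeros((3,3));b=np.zeros(3)
    for P,px in obs:
        o,d=ray(P,px);d=d/np.linalg.norm(d);M=np.eye(3)-np.outer(d,d);A+=M;b+=M@o
    return np.round(np.linalg.solve(A,b),4)
def proj(P,X):
    T=np.linalg.inv(np.array(P["pose"]));c=T[:3,:3]@np.asarray(X)+T[:3,3];u=np.array(P["K"])@c;return u[:2]/u[2]
def crop(im,x0,y0,x1,y1,s,o,marks=()):
    im=im[y0:y1,x0:x1,::-1].copy()
    im=cv2.resize(im,None,fx=s,fy=s,interpolation=cv2.INTER_CUBIC)
    for x in range((x0//20+1)*20,x1,20):
        cv2.line(im,(int((x-x0)*s),0),(int((x-x0)*s),6),(0,0,255),1);cv2.putText(im,str(x),(int((x-x0)*s)-10,16),0,.35,(0,0,255),1)
    for y in range((y0//20+1)*20,y1,20):
        cv2.line(im,(0,int((y-y0)*s)),(6,int((y-y0)*s)),(0,0,255),1);cv2.putText(im,str(y),(8,int((y-y0)*s)+4),0,.35,(0,0,255),1)
    for m in marks: cv2.drawMarker(im,(int((m[0]-x0)*s),int((m[1]-y0)*s)),(0,255,0),0,8,1)
    cv2.imwrite(f"pics/{o}.png",im)
def to(target,rotv=None,yaw=None):
    """target TCP world -> tool-frame shift mm and turn; yaw = angle of tool y (jaw) axis for tool pointing down"""
    s=ctrl.get_state();R0=R.from_rotvec(s["tool_rot"]);d=R0.inv().apply(np.array(target)-s["position"])*1000
    r=np.zeros(3)
    if yaw is not None:
        best=None
        for k in(0,1):
            a=yaw+k*np.pi;y=np.array([np.cos(a),np.sin(a),0]);z=np.array([0,0,-1.]);x=np.cross(y,z)
            q=(R0.inv()*R.from_matrix(np.c_[x,y,z])).as_rotvec()
            if best is None or np.linalg.norm(q)<np.linalg.norm(best):best=q
        r=best
    print("shift",np.round(d,1),"turn",np.round(r,3),"q7",round(s["joint_positions"][6],2),"t",s["time"])
E
python3 - <<'E'
from h import *
S,D=ctrl.camera_params("scene"),ctrl.camera_params("side")
s=lambda x,y:(145+x/2.4,195+y/2.4)
d=lambda x,y:(210+x/2.4,160+y/2.4)
for n,z,a,b in[("A",.056,s(155,121),d(146,401)),("B",.056,s(240,127),d(180,331)),("C",.056,s(78,175),d(211,475)),("D",.056,s(496,236),d(350,139)),("E",.056,s(574,208),None),
 ("cuprim",.082,s(408,70),d(175,184)),("hooktop",.166,s(437,43),d(213,109)),("knob",.114,s(680,64),d(249,31)),("post-",.202,s(12,232),d(445,372)),("cad1",.2,s(92,210),d(425,313)),("cad0",.2,s(284,167),d(385,190)),("post+",.202,s(365,153),d(372,138)),
 ("cornerR",.012,s(491,153),d(245,198)),("cornerNear",.012,s(372,195),d(269,281)),("cornerL",.012,s(325,103),d(131,301))]:
    print(n,"scene",plane(S,a,z),*( ["side",plane(D,b,z),"tri",tri((S,a),(D,b))] if b else []))
E
```

```text
A scene [ 0.3953 -0.2445  0.056 ] side [ 0.3918 -0.246   0.056 ] tri [ 0.3922 -0.2439  0.0533]
B scene [ 0.4407 -0.1622  0.056 ] side [ 0.4352 -0.1641  0.056 ] tri [ 0.4361 -0.1608  0.0518]
C scene [ 0.437  -0.3383  0.056 ] side [ 0.4332 -0.34    0.056 ] tri [ 0.4338 -0.338   0.053 ]
D scene [0.6811 0.0264 0.056 ] side [0.6763 0.1098 0.056 ] tri [0.6734 0.037  0.0822]
E scene [0.6817 0.1152 0.056 ]
cuprim scene [0.4576 0.0299 0.082 ] side [0.4621 0.0322 0.082 ] tri [0.4613 0.028  0.0856]
hooktop scene [0.5091 0.0384 0.166 ] side [0.5067 0.0389 0.166 ] tri [0.5072 0.0396 0.1648]
knob scene [0.5944 0.2878 0.114 ] side [0.5936 0.2807 0.114 ] tri [0.5941 0.2879 0.1115]
post- scene [ 0.6058 -0.4004  0.202 ] side [ 0.6015 -0.404   0.202 ] tri [ 0.6029 -0.4008  0.1985]
cad1 scene [ 0.6081 -0.3338  0.2   ] side [ 0.6081 -0.3376  0.2   ] tri [ 0.6081 -0.3347  0.1986]
cad0 scene [ 0.6287 -0.1678  0.2   ] side [ 0.624  -0.1765  0.2   ] tri [ 0.6259 -0.1677  0.1947]
post+ scene [ 0.644  -0.0967  0.202 ] side [ 0.6348 -0.0979  0.202 ] tri [ 0.6378 -0.0934  0.1967]
cornerR scene [0.5506 0.0906 0.012 ] side [0.5471 0.0829 0.012 ] tri [0.548  0.0918 0.0066]
cornerNear scene [ 0.5522 -0.0542  0.012 ] side [ 0.543  -0.0629  0.012 ] tri [ 0.5453 -0.0515  0.0022]
cornerL scene [ 0.4056 -0.0518  0.012 ] side [ 0.3986 -0.0629  0.012 ] tri [ 0.3986 -0.0501  0.0023]
```

Positions are consistent to a few mm, and there are five bulbs. D at (0.681,0.026) and E at (0.679,0.112) sit behind the trivet. The rail is turned about -7°. The cup has to be held by its strap, because fingers around the cup would not fit in the gap. I'll move above the hook next.

```bash
python3 - <<'E'
from h import *
s=ctrl.get_state();print(np.round(R.from_rotvec(s["tool_rot"]).as_matrix(),3).tolist())
to((.49,.036,.30),yaw=np.radians(100))
to((.49,.036,.30),yaw=np.radians(-80))
E
```

```text
[[-0.92, 0.391, -0.001], [0.391, 0.92, -0.001], [-0.0, -0.001, -1.0]]
shift [-436.9 -425.   -98.1] turn [-0.001 -0.    -0.576] q7 -0.06 t 0.15
shift [-436.9 -425.   -98.1] turn [-0.001 -0.    -0.576] q7 -0.06 t 0.15
```

```bash
python3 -m creep '[[[1,-30,-30,-25,0,0,0],[1,-65,-60,-50,0,0,0],[1,-100,-95,-75,0,0,0],[1,-130,-125,-98,0,0,0],[1,-160,-155,-98,0,0,0]]]' && python3 -m creep '[[[1,-32,-32,0,0,0,0],[1,-65,-64,0,0,0,0],[1,-97,-96,0,0,0,0],[1,-130,-128,0,0,0,0],[1,-163,-160,0,0,0,0]]]' && python3 -m creep '[[[1,-30,-30,0,0,0,-0.12],[1,-60,-60,0,0,0,-0.24],[1,-90,-90,0,0,0,-0.36],[1,-114,-110,0,0,0,-0.48],[1,-114,-110,0,0,0,-0.576]]]'
python3 -m creep '[[[1,0,0,0,0,0,0],[1,0,0,0,0,0,0]]]'
python3 - <<'E'
from h import *
P=ctrl.camera_params("wrist");print(np.round(P["pose"],3).tolist());im=ctrl.get_image("wrist")
np.savez("pics/w1",K=P["K"],pose=P["pose"])
crop(im,0,0,640,480,1.25,"w1")
to((.49,.036,.30),yaw=np.radians(100))
E
```

```text
time: 0.65
position: [0.3419, 0.3926, 0.3032]
tool_rot: [0.625, 3.077, 0.008]
ft_force: [0.3, 0.6, 0.2]
grip_width: 0.997
time: 1.15
position: [0.4286, 0.1801, 0.3]
tool_rot: [0.627, 3.078, 0.001]
ft_force: [0.7, 0.2, 0.2]
grip_width: 1.003
time: 1.65
position: [0.4914, 0.0305, 0.3001]
tool_rot: [-0.267, 3.13, -0.003]
ft_force: [0.3, 0.4, 0.5]
grip_width: 0.999
time: 1.85
position: [0.4899, 0.0369, 0.2999]
tool_rot: [0.271, -3.129, -0.001]
ft_force: [-0.1, -0.0, -0.1]
grip_width: 1.0
[[-0.172, 0.942, 0.288, 0.411], [0.985, 0.165, 0.05, 0.023], [-0.001, 0.292, -0.956, 0.483], [0.0, 0.0, 0.0, 1.0]]
shift [ 0.1 -1.2 -0.1] turn [ 0.    -0.    -0.001] q7 1.59 t 1.9
```

View pics/w1.png

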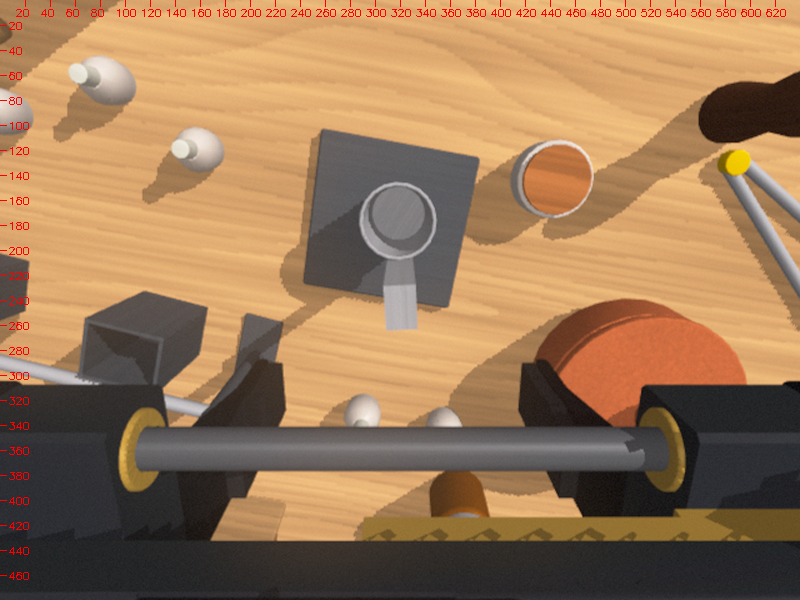

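The wrist view shows the rim centre at (318,177). The hook's top face runs from (320,228) to (322,263), and the trivet corners are clear. From these I'll compute the cup yaw and strap position.

```bash
python3 - <<'E'
from h import *
P=np.load("pics/w1.npz")
f=lambda x,y,z:plane(P,(x/1.25,y/1.25),z)
print("rim",f(398,221,.082)); a,b=f(399.5,285,.166),f(402.5,329,.166);print("strap edge",a,"lip edge",b,np.degrees(np.arctan2(*(b-a)[1::-1])),np.linalg.norm(b-a))
c=[f(322,129,.012),f(479,158,.012),f(447,307,.012),f(304,283,.012)];print(np.array(c),np.mean(c,0))
for n,x,y in(("A",78,73),("B",180,149)):print(n,f(x,y,.056))
E
```

```text
rim [0.4598 0.0279 0.082 ]
strap edge [0.4916 0.0351 0.166 ] lip edge [0.5223 0.0426 0.166 ] 13.728441013388053 0.03160284797292801
[[ 0.398  -0.0538  0.012 ]
 [ 0.3981  0.0932  0.012 ]
 [ 0.5453  0.0928  0.012 ]
 [ 0.5454 -0.0535  0.012 ]] [0.4717   0.019675 0.012   ]
A [ 0.391  -0.2453  0.056 ]
B [ 0.4355 -0.1621  0.056 ]
```

```bash
python3 -m creep '[[[1,2.6,-1.4,40,0,0,-0.058],[1,2.6,-1.4,85,0,0,-0.058],[1,2.6,-1.4,130,0,0,-0.058],[1,2.6,-1.4,165,0,0,-0.058],[1,2.6,-1.4,174,0,0,-0.058]]]' && python3 -m creep '[[[0.1,0,0,0,0,0,0],[0.1,0,0,0,0,0,0],[0.1,0,0,0,0,0,0],[0.1,0,0,0,0,0,0],[0.1,0,0,0,0,0,0]]]' 45
python3 -m creep '[[[0.1,0,0,0,0,0,0],[0.1,0,0,0,0,0,0],[0.1,0,0,0,0,0,0]]]'
python3 - <<'E'
from h import *
s=ctrl.get_state();print(s["position"],np.degrees(np.arctan2(*R.from_rotvec(s["tool_rot"]).as_matrix()[1::-1,1])))
crop(ctrl.get_image("side"),230,150,430,330,4,"g1")
E
```

```text
time: 2.4
position: [0.4845, 0.0349, 0.1223]
tool_rot: [0.364, -3.113, 0.001]
ft_force: [0.2, 0.5, 0.1]
grip_width: 0.997
time: 2.9
position: [0.4886, 0.0346, 0.1271]
tool_rot: [-0.364, 3.118, 0.001]
ft_force: [0.1, 0.1, 0.1]
grip_width: 0.626
time: 3.2
position: [0.4879, 0.0344, 0.1261]
tool_rot: [-0.364, 3.12, 0.0]
ft_force: [0.2, -0.2, 0.1]
grip_width: 0.354
[0.48793794 0.03436838 0.12614711] 103.30086768475205
```

View pics/g1.png

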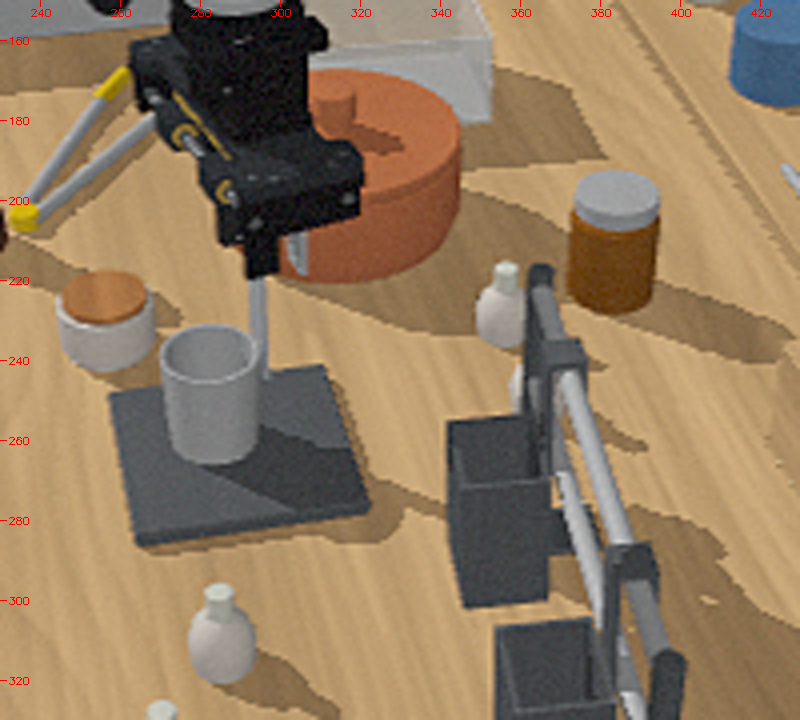

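The fingers straddle the strap just under the hook and are still closing. I'll finish the grip, lift, and carry the cup toward the rail.

```bash
python3 -m creep '[[[0.1,0,0,0,0,0,0],[0.1,0,0,0,0,0,0],[0.1,0,0,0,0,0,0],[0.1,0,0,0,0,0,0]]]' 
python3 -m creep '[[[0.1,0,0,-20,0,0,0],[0.1,0,0,-50,0,0,0],[0.1,0,0,-90,0,0,0],[0.1,0,0,-130,0,0,0],[0.1,0,0,-153,0,0,0]]]'
python3 - <<'E'
from h import *
to((.599,-.2486,.279),yaw=np.radians(83.2))
E
```

```text
time: 3.65
position: [0.4879, 0.0345, 0.126]
tool_rot: [-0.364, 3.12, 0.0]
ft_force: [-0.3, -0.6, -0.2]
grip_width: 0.238
time: 4.15
position: [0.4888, 0.0342, 0.282]
tool_rot: [-0.363, 3.117, 0.001]
ft_force: [1.4, 0.4, -2.5]
grip_width: 0.238
shift [ -42.3 -300.6    3.1] turn [0.001 0.003 0.351] q7 1.65 t 4.15
```

```bash
python3 -m creep '[[[0.1,-5,-30,0,0,0,0.07],[0.1,-10,-65,0,0,0,0.14],[0.1,-17,-105,0,0,0,0.21],[0.1,-24,-145,0,0,0,0.28],[0.1,-29,-180,0,0,0,0.351]]]' >/dev/null
python3 - <<'E'
from h import *
to((.599,-.2486,.279),yaw=np.radians(83.2))
E
```

```text
shift [ -54.6 -106.5   -0.2] turn [-0.001 -0.    -0.004] q7 1.73 t 4.65
```

```bash
python3 -m creep '[[[0.1,-5,-30,0,0,0,0],[0.1,-15,-65,0,0,0,0],[0.1,-30,-95,0,0,0,0],[0.1,-45,-106,0,0,0,0],[0.1,-54,-106,0,0,0,0]]]' >/dev/null
python3 -m creep '[[[0.1,0,0,0,0,0,0],[0.1,0,0,0,0,0,0],[0.1,0,0,0,0,0,0]]]'
python3 - <<'E'
from h import *
a=ctrl.get_image("scene");b=ctrl.get_image("side")
crop(a,140,170,340,345,2,"ra");crop(b,310,170,450,420,3,"rb")
x,y=cv2.imread("pics/ra.png"),cv2.imread("pics/rb.png")
h=600;c=np.zeros((h,800,3),np.uint8);x=cv2.resize(x,(380,332),interpolation=3);y=cv2.resize(y[:750],(336,600));c[:332,:380]=x;c[:,400:736]=y
cv2.imwrite("pics/rc.png",c)
E
```

```text
time: 5.45
position: [0.5985, -0.2444, 0.2791]
tool_rot: [-0.184, -3.136, -0.002]
ft_force: [0.5, -0.1, -1.4]
grip_width: 0.24
```

View pics/rc.png

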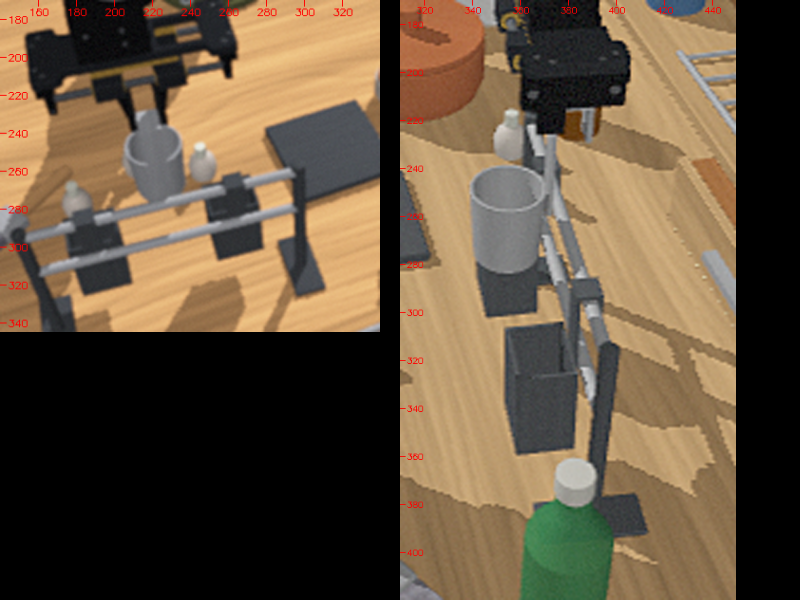

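The cup hangs level and is centred between the caddies. I'll measure the bar axis by colour in the initial images, for both cameras.

```bash
python3 - <<'E'
from h import *
S,D=ctrl.camera_params("scene"),ctrl.camera_params("side")
rail=lambda y:np.array([.62+.118*(y+.25),y,.19])
for n,P in(("scene",S),("side",D)):
    im=cv2.cvtColor(cv2.imread(f"pics/{n}0.png"),cv2.COLOR_BGR2RGB).astype(int)
    m=(im.max(2)-im.min(2)<28)&(im.mean(2)>75)
    pts=[]
    for y in np.r_[-.30:-.195:.01]:
        p=proj(P,rail(y));q=proj(P,rail(y)+[.01,0,0]);u=(q-p)/np.linalg.norm(q-p)
        if n=="scene":u=np.array([0,1.])
        else:u=np.array([1.,0])
        t=np.arange(-12,12.1,.5);v=[m[int(round(b)),int(round(a))] for a,b in p+t[:,None]*u]
        if sum(v)>3:
            w=t[np.array(v)]; w=w[abs(w-np.median(w))<5]; pts.append(plane(P,p+w.mean()*u,.19))
            print(n,np.round(y,3),w.min(),w.max(),pts[-1])
    pts=np.array(pts);k=np.polyfit(pts[:,1],pts[:,0],1);print(n,k,"x at y=-.25",np.polyval(k,-.25))
to((.599,-.2486,.279),yaw=np.radians(83.2))
E
```

```text
scene -0.3 -1.5 5.0 [ 0.6185 -0.3011  0.19  ]
scene -0.29 -1.5 3.0 [ 0.6172 -0.2905  0.19  ]
scene -0.28 -1.5 3.0 [ 0.6184 -0.2805  0.19  ]
scene -0.27 -1.0 3.5 [ 0.6208 -0.2709  0.19  ]
scene -0.26 -1.0 3.5 [ 0.622  -0.2609  0.19  ]
scene -0.25 -2.0 2.5 [ 0.6206 -0.2502  0.19  ]
scene -0.24 -2.0 2.5 [ 0.6218 -0.2402  0.19  ]
scene -0.23 -3.0 2.5 [ 0.6217 -0.2298  0.19  ]
scene -0.22 -3.0 2.5 [ 0.6229 -0.2198  0.19  ]
scene -0.21 -2.5 2.5 [ 0.6247 -0.21    0.19  ]
scene -0.2 -7.0 2.0 [ 0.6237 -0.1993  0.19  ]
scene [0.06349334 0.63700999] x at y=-.25 0.6211366526073848
side -0.3 -11.0 -1.5 [ 0.6002 -0.2969  0.19  ]
side -0.29 -11.0 -1.5 [ 0.6012 -0.2869  0.19  ]
side -0.28 -9.5 0.0 [ 0.6073 -0.278   0.19  ]
side -0.27 -9.0 0.5 [ 0.6094 -0.2682  0.19  ]
side -0.26 -9.5 0.0 [ 0.6095 -0.2579  0.19  ]
side -0.25 -2.0 2.5 [ 0.6205 -0.2501  0.19  ]
side -0.24 -7.0 2.5 [ 0.6188 -0.2395  0.19  ]
side -0.23 -6.5 2.5 [ 0.6209 -0.2297  0.19  ]
side -0.22 -3.5 2.0 [ 0.622  -0.2197  0.19  ]
side -0.21 -7.5 1.5 [ 0.6189 -0.2087  0.19  ]
side -0.2 -6.5 1.5 [ 0.6208 -0.1989  0.19  ]
side [0.23054571 0.67090248] x at y=-.25 0.6132660492200616
shift [-1.  -3.7  0.4] turn [0.001 0.    0.001] q7 1.98 t 5.55
```

```bash
python3 -m creep '[[[0.1,-1.5,-3.7,20,0,0,0],[0.1,-1.5,-3.7,40,0,0,0],[0.1,-1.5,-3.7,60,0,0,0],[0.1,-1.5,-3.7,75,0,0,0],[0.1,-1.5,-3.7,75,0,0,0]]]' >/dev/null
python3 -m creep '[[[0.1,0,0,0,0,0,0],[0.1,0,0,0,0,0,0]]]'
python3 - <<'E'
from h import *
S,D=ctrl.camera_params("scene"),ctrl.camera_params("side")
b=ctrl.get_image("side");c=ctrl.get_image("scene")
bar=[(.6213+.1*(y+.247),y,.19) for y in (-.28,-.2465,-.21)]
s=ctrl.get_state();hk=s["position"]+[.0199,-.0024,.021]
print(s["position"],hk)
crop(b,330,190,430,310,4,"h1",[proj(D,p) for p in bar]+[proj(D,hk)])
crop(c,160,200,300,310,2.8,"h2",[proj(S,p) for p in bar]+[proj(S,hk)])
x,y=cv2.imread("pics/h1.png"),cv2.imread("pics/h2.png");o=np.zeros((480,800,3),np.uint8);o[:480,:400]=x;o[:308,402:794]=y;cv2.imwrite("pics/h3.png",o)
E
```

```text
time: 6.25
position: [0.6003, -0.25, 0.2055]
tool_rot: [0.186, 3.134, -0.001]
ft_force: [0.9, -0.4, -1.9]
grip_width: 0.243
[ 0.60025289 -0.24998695  0.20534314] [ 0.62015289 -0.25238695  0.22634314]
```

View pics/h3.png

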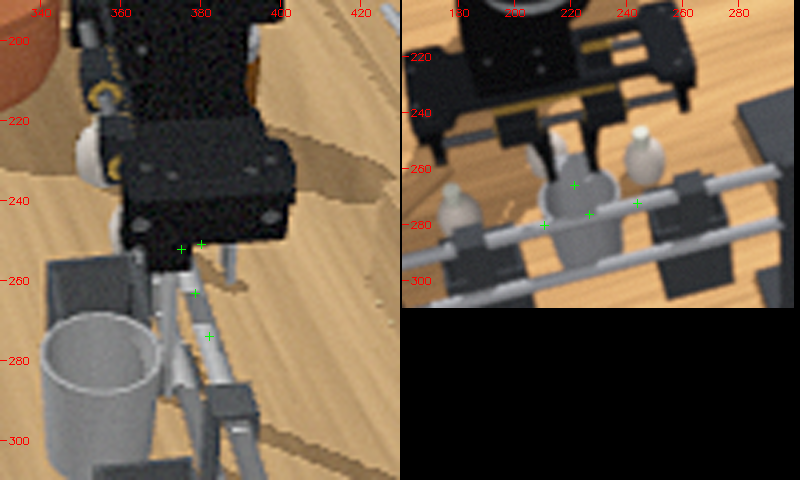

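Side view: the strap is at about (372,270) and the lip at (387,258), so they straddle the bar markers, and the predicted hook position agrees with the image. I'll lower it.

```bash
python3 -m creep '[[[0.1,0,0,8,0,0,0],[0.1,0,0,16,0,0,0],[0.1,0,0,24,0,0,0],[0.1,0,0,32,0,0,0],[0.1,0,0,32,0,0,0]]]'
python3 -m creep '[[[0.1,0,0,3,0,0,0],[0.1,0,0,6,0,0,0],[0.1,0,0,9,0,0,0],[0.1,0,0,11,0,0,0],[0.1,0,0,11,0,0,0]]]'
```

```text
time: 6.85
position: [0.5987, -0.249, 0.1701]
tool_rot: [-0.186, -3.133, -0.001]
ft_force: [-0.3, 0.7, -2.4]
grip_width: 0.238
time: 7.35
position: [0.5995, -0.2495, 0.1607]
tool_rot: [-0.186, -3.136, -0.0]
ft_force: [0.3, -0.1, -2.0]
grip_width: 0.239
```

```bash
python3 -m creep '[[[0.1,0,0,1.5,0,0,0],[0.1,0,0,3,0,0,0],[0.1,0,0,3,0,0,0],[0.1,0,0,3,0,0,0]]]'
python3 - <<'E'
from h import *
b=ctrl.get_image("side");c=ctrl.get_image("scene")
crop(b,330,190,430,310,4,"h1");crop(c,160,200,300,310,2.8,"h2")
x,y=cv2.imread("pics/h1.png"),cv2.imread("pics/h2.png");o=np.zeros((480,800,3),np.uint8);o[:480,:400]=x;o[:308,402:794]=y;cv2.imwrite("pics/h4.png",o)
E
```

```text
time: 7.75
position: [0.6, -0.2498, 0.1595]
tool_rot: [0.186, 3.135, 0.0]
ft_force: [-2.3, 1.7, 5.9]
grip_width: 0.239
```

View pics/h4.png

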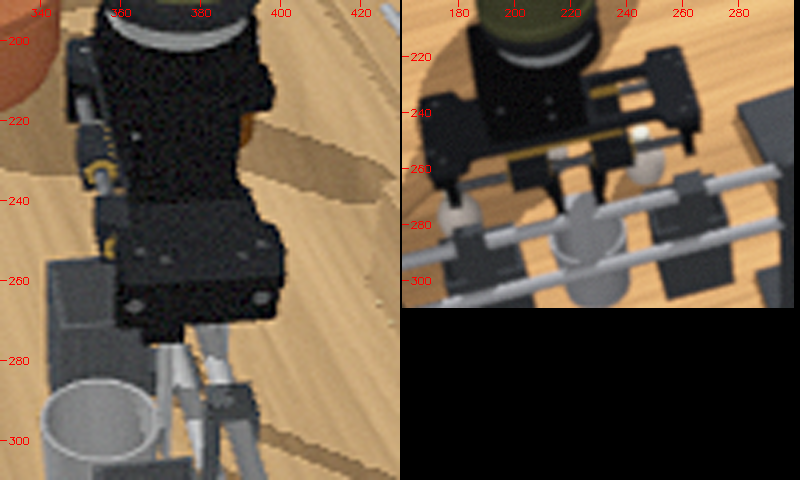

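The force reversed at the predicted height, so the hook is resting on the bar. I'll release and rise.

```bash
python3 -m creep '[[[0.5,0,0,-2,0,0,0],[0.5,0,0,-2,0,0,0],[0.5,0,0,-2,0,0,0],[0.5,0,0,-2,0,0,0],[0.5,0,0,-2,0,0,0]]]'
python3 -m creep '[[[0.5,0,0,-10,0,0,0],[0.5,0,0,-30,0,0,0],[0.5,0,0,-60,0,0,0],[0.5,0,0,-100,0,0,0],[0.5,0,0,-140,0,0,0]]]'
python3 - <<'E'
from h import *
to((.56,.287,.25),yaw=np.radians(90))
c=ctrl.get_image("scene");crop(c,140,190,340,330,2.8,"h5")
b=ctrl.get_image("side");crop(b,320,190,430,400,2,"h6")
x,y=cv2.imread("pics/h5.png"),cv2.imread("pics/h6.png");o=np.zeros((430,800,3),np.uint8);o[:392,:560]=x;o[:420,570:790]=y;cv2.imwrite("pics/h7.png",o)
E
```

```text
time: 8.35
position: [0.5996, -0.2496, 0.1598]
tool_rot: [-0.186, -3.136, -0.0]
ft_force: [0.1, -0.6, -0.6]
grip_width: 0.483
time: 8.85
position: [0.5993, -0.2496, 0.302]
tool_rot: [0.187, 3.136, 0.0]
ft_force: [1.1, -1.0, 0.5]
grip_width: 0.499
shift [102.7 528.1  52. ] turn [ 0.     0.    -0.119] q7 1.98 t 8.85
```

View pics/h7.png

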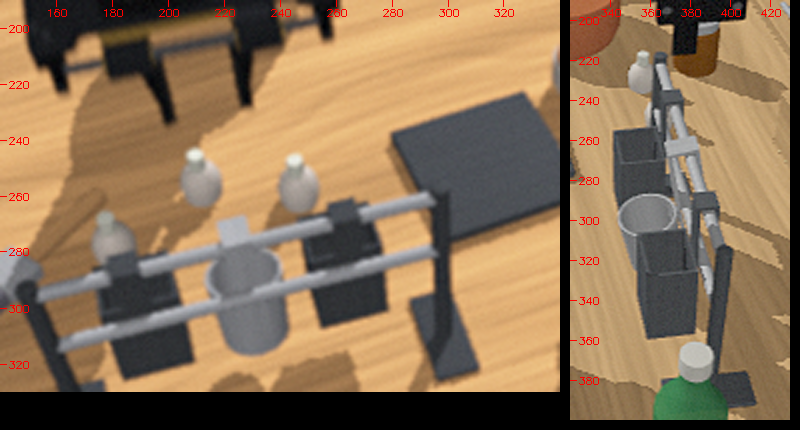

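The cup hangs on the upper bar between the undisturbed caddies (scene 235,225 and the gap at 225-240). Next is the lid.

```bash
python3 -m creep '[[[1,10,40,0,0,0,0],[1,20,88,0,0,0,0],[1,30,136,0,0,0,0],[1,40,184,0,0,0,0],[1,50,230,0,0,0,0]]]'>/dev/null; python3 -m creep '[[[1,10,45,0,0,0,0],[1,20,92,0,0,0,0],[1,30,140,0,0,0,0],[1,40,188,10,0,0,-0.06],[1,50,234,20,0,0,-0.119]]]' >/dev/null;python3 -m creep '[[[1,4,45,15,0,0,0],[1,4,64,32,0,0,0],[1,4,64,32,0,0,0],[1,4,64,32,0,0,0]]]'
python3 - <<'E'
from h import *
P=ctrl.camera_params("wrist");im=ctrl.get_image("wrist")
np.savez("pics/w2",K=P["K"],pose=P["pose"])
crop(im,0,0,640,480,1.25,"w2",[proj(P,(.594,.287,.114))])
to((.594,.287,.25),yaw=np.radians(90))
E
```

```text
time: 10.35
position: [0.5517, 0.2853, 0.2477]
tool_rot: [-0.001, -3.141, 0.003]
ft_force: [0.5, -0.9, 0.2]
grip_width: 1.002
shift [-41.5   2.7  -1.3] turn [-0.001  0.001 -0.003] q7 1.14 t 10.4
```

View pics/w2.png

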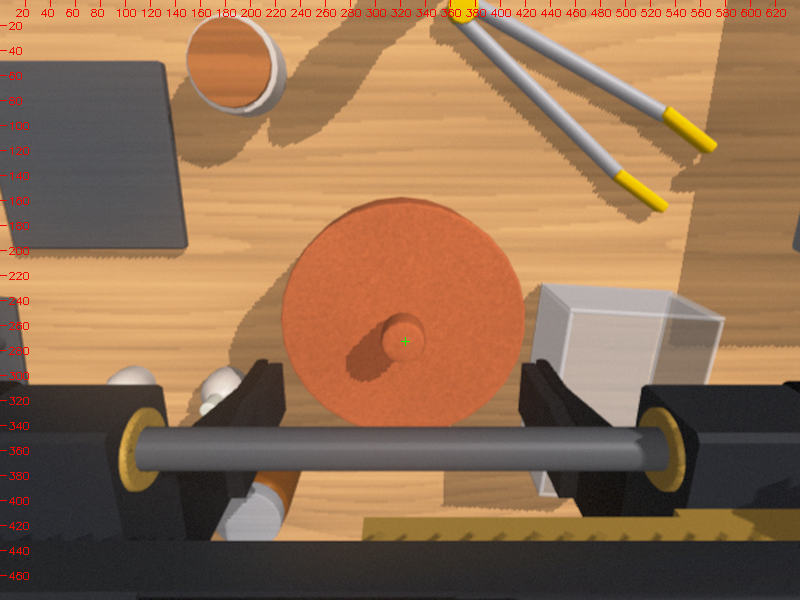

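The knob matches my estimate (0.594, 0.2865). I'll check how close the salt and mill are to the trivet.

```bash
python3 - <<'E'
from h import *
P=np.load("pics/w2.npz");S,D=ctrl.camera_params("scene"),ctrl.camera_params("side")
print("salt",plane(P,(230/1.25,62/1.25),.046),"mill",plane(S,(381,191),0),plane(D,(223,210),0))
print("roaster rim: knob",plane(P,(404/1.25,342/1.25),.114))
to((.594,.2868,.086),yaw=np.radians(90))
E
python3 -m creep '[[[1,-20,1,20,0,0,0],[1,-42,1,50,0,0,0],[1,-42,1,95,0,0,0],[1,-42,1,135,0,0,0],[1,-42,1,150,0,0,0]]]'
python3 -m creep '[[[1,0,0,7,0,0,0],[1,0,0,14,0,0,0],[0.3,0,0,14,0,0,0],[0.3,0,0,14,0,0,0],[0.3,0,0,14,0,0,0]]]' 50
python3 -m creep '[[[0.2,0,0,0,0,0,0],[0.2,0,0,0,0,0,0],[0.2,0,0,0,0,0,0],[0.2,0,0,0,0,0,0],[0.2,0,0,0,0,0,0]]]'
```

```text
salt [0.4049 0.1605 0.046 ] mill [0.3341 0.3118 0.    ] [0.3188 0.317  0.    ]
roaster rim: knob [0.5943 0.286  0.114 ]
shift [-41.3   2.7 162.7] turn [-0.001  0.001 -0.003] q7 1.14 t 10.4
time: 10.9
position: [0.5924, 0.2841, 0.095]
tool_rot: [-0.006, -3.138, 0.005]
ft_force: [-0.7, -0.3, 0.6]
grip_width: 1.004
time: 11.4
position: [0.5942, 0.2884, 0.0857]
tool_rot: [-0.001, 3.139, 0.002]
ft_force: [1.0, 0.2, 0.4]
grip_width: 0.811
time: 11.9
position: [0.5934, 0.2872, 0.084]
tool_rot: [-0.0, -3.141, 0.002]
ft_force: [-0.7, 1.3, 0.3]
grip_width: 0.357
```

```bash
python3 -m creep '[[[0.2,0,0,-4,0,0,0],[0.2,0,0,-15,0,0,0],[0.2,0,0,-40,0,0,0],[0.2,0,0,-75,0,0,0],[0.2,0,0,-105,0,0,0]]]' 60
python3 - <<'E'
from h import *
to((.4717,.0197,.19),yaw=np.radians(90))
E
```

```text
time: 12.4
position: [0.5933, 0.288, 0.1909]
tool_rot: [-0.0, 3.141, 0.0]
ft_force: [-0.0, -0.3, -3.7]
grip_width: 0.348
shift [ 121.6 -268.3    0.8] turn [0. 0. 0.] q7 1.2 t 12.4
```

```bash
python3 -m creep '[[[0.2,7,-15,0,0,0,0],[0.2,19,-42,0,0,0,0],[0.2,32,-70,0,0,0,0],[0.2,45,-98,0,0,0,0],[0.2,58,-126,0,0,0,0]]]' >/dev/null
python3 -m creep '[[[0.2,13,-28,0,0,0,0],[0.2,26,-56,0,0,0,0],[0.2,39,-84,0,0,0,0],[0.2,51,-112,0,0,0,0],[0.2,60,-133,0,0,0,0]]]' >/dev/null
python3 -m creep '[[[0.2,3,-8,0,0,0,0],[0.2,3,-8,0,0,0,0],[0.2,3,-8,30,0,0,0],[0.2,3,-8,65,0,0,0],[0.2,3,-8,100,0,0,0]]]'
python3 -m creep '[[[0.2,0,0,25,0,0,0],[0.2,0,0,45,0,0,0],[0.2,0,0,50,0,0,0],[0.2,0,0,50,0,0,0]]]'
python3 - <<'E'
from h import *
to((.4717,.0197,.031),yaw=np.radians(90))
E
```

```text
time: 13.9
position: [0.4735, 0.0231, 0.0884]
tool_rot: [-0.004, 3.14, 0.002]
ft_force: [1.5, 0.4, -4.0]
grip_width: 0.348
time: 14.3
position: [0.4723, 0.0219, 0.0386]
tool_rot: [0.003, -3.14, 0.001]
ft_force: [0.2, 0.2, -3.1]
grip_width: 0.346
shift [ 0.6 -2.2  7.6] turn [-0.001 -0.001  0.002] q7 1.54 t 14.3
```

```bash
python3 -m creep '[[[0.2,0,-2,2,0,0,0],[0.2,0,-2,4,0,0,0],[0.2,0,-2,6,0,0,0],[0.2,0,-2,7,0,0,0],[0.2,0,-2,7,0,0,0]]]'
python3 -m creep '[[[0.2,0,0,1,0,0,0],[0.2,0,0,1,0,0,0]]]'
```

```text
time: 14.8
position: [0.4724, 0.019, 0.0322]
tool_rot: [-0.0, 3.141, 0.0]
ft_force: [-0.3, 0.2, -3.5]
grip_width: 0.352
time: 15.0
position: [0.4724, 0.019, 0.031]
tool_rot: [-0.0, 3.142, 0.0]
ft_force: [0.0, -0.4, -3.2]
grip_width: 0.349
```

```bash
python3 -m creep '[[[0.2,0,0,1,0,0,0],[0.2,0,0,2,0,0,0],[0.2,0,0,2,0,0,0]]]'
python3 - <<'E'
from h import *
print(ctrl.get_state()["ft_force"])
E
```

```text
time: 15.3
position: [0.4726, 0.0191, 0.0305]
tool_rot: [0.0, -3.141, -0.001]
ft_force: [-5.3, 0.5, 10.4]
grip_width: 0.348
[-5.34967314  0.5362175  10.38360816]
```

The lid is resting on the trivet (force reversed at TCP 0.0305). I'll release and rise, and check bulb colours in the saved wrist image so I can detect them with code.

```bash
python3 -m creep '[[[0.2,0,0,-1.5,0,0,0],[0.8,0,0,-1.5,0,0,0],[0.8,0,0,-1.5,0,0,0],[0.8,0,0,-1.5,0,0,0],[0.8,0,0,-1.5,0,0,0]]]' >/dev/null;  python3 -m creep '[[[0.8,0,0,-1,0,0,0],[0.8,0,0,-30,0,0,0],[0.8,0,0,-80,0,0,0],[0.8,0,0,-130,0,0,0],[0.8,0,0,-170,0,0,0]]]'
python3 - <<'E'
from h import *
im=cv2.imread("pics/w1.png")[:,:,::-1]
for p in((78,73),(180,149),(200,149),(115,80),(12,100),(150,230),(60,200),(400,305),(398,240)):print(p,im[p[1],p[0]],cv2.cvtColor(im[p[1]:p[1]+1,p[0]:p[0]+1].copy(),cv2.COLOR_RGB2HSV)[0,0])
to((.392,-.14,.25),yaw=np.radians(60))
E
```

```text
time: 16.3
position: [0.473, 0.0188, 0.2036]
tool_rot: [0.0, 3.139, 0.002]
ft_force: [0.7, 0.9, -0.4]
grip_width: 0.796
(78, 73) [230 225 212] [ 22  20 230]
(180, 149) [230 225 212] [ 22  20 230]
(200, 149) [232 220 208] [ 15  26 232]
(115, 80) [218 203 190] [ 14  33 218]
(12, 100) [255   0   0] [  0 255 255]
(150, 230) [227 174 114] [ 16 127 227]
(60, 200) [228 177 118] [ 16 123 228]
(400, 305) [186 181 181] [  0   7 186]
(398, 240) [105 103 102] [ 10   7 105]
shift [  80.8 -158.7  -46.8] turn [0.002 0.002 0.523] q7 1.43 t 16.3
```

```bash
cat >> h.py <<'E'
from scipy.optimize import fsolve
_a=np.linspace(0,2*np.pi,24,endpoint=False);_c=np.c_[np.cos(_a),np.sin(_a)]
def _ring(r,z):return np.c_[_c*r,np.full(24,z)]
_B=np.vstack([_ring(.017,0),_ring(.0195,.014),_ring(.02,.02),_ring(.017,.03),_ring(.009,.038)]);_S=np.vstack([_ring(.008,.036),_ring(.008,.056)])
def sil(P,x,y,shape):
    m=np.zeros(shape,np.uint8)
    for G in(_B,_S):
        p=np.array([proj(P,g+[x,y,0]) for g in G]);cv2.fillConvexPoly(m,cv2.convexHull(np.round(p*16).astype(np.int32)),1,shift=4)
    return m
def bulbs(P,im,ztop=.02,vmin=135):
    hsv=cv2.cvtColor(np.ascontiguousarray(im),cv2.COLOR_RGB2HSV);m=((hsv[...,1]<62)&(hsv[...,2]>vmin)).astype(np.uint8)
    m=cv2.morphologyEx(m,cv2.MORPH_OPEN,np.ones((3,3)))
    n,l,st,c=cv2.connectedComponentsWithStats(m);out=[]
    for i in range(1,n):
        if st[i,4]<250:continue
        p=plane(P,c[i],.024)[:2]
        def f(q):
            a=np.argwhere(sil(P,*q,m.shape));return (a.mean(0)[::-1]-c[i])*1e-3 if len(a) else np.ones(2)
        q=p.copy()
        for _ in range(6):
            e=np.argwhere(sil(P,*q,m.shape)).mean(0)[::-1] if sil(P,*q,m.shape).any() else None
            if e is None:break
            q=q+(plane(P,c[i],.024)-plane(P,e,.024))[:2]
        s=sil(P,*q,m.shape);iou=(s&(l==i)).sum()/max(1,(s|(l==i)).sum())
        if iou>.4:out.append((np.round(q,4),round(iou,2),st[i,4],np.round(c[i])))
    for o in out:print("bulb",*o)
    return out
E
python3 -m creep '[[[0.8,6,-32,-20,0,0,0],[0.8,13,-64,-40,0,0,0],[0.8,20,-96,-60,0,0,0],[0.8,26,-130,-80,0,0,0],[0.8,33,-159,-96,0,0,0]]]'>/dev/null;python3 -m creep '[[[0.8,0,0,0,0,0,0],[0.8,0,0,0,0,0,0],[0.8,0,0,0,0,0,0]]]'
python3 - <<'E'
from h import *
P=ctrl.camera_params("wrist");im=ctrl.get_image("wrist")
o=bulbs(P,im);crop(im,0,0,640,480,1.25,"w3",[proj(P,(*b[0],.056)) for b in o])
to((.4355,-.162,.10),yaw=np.radians(90))
E
```

```text
time: 17.1
position: [0.4394, -0.1388, 0.296]
tool_rot: [0.003, -3.141, -0.001]
ft_force: [1.1, -0.4, -0.3]
grip_width: 0.799
bulb [ 0.3896 -0.2453] 0.83 850 [230. 154.]
bulb [ 0.4317 -0.3394] 0.86 967 [153. 190.]
bulb [ 0.4337 -0.1618] 0.81 760 [303. 192.]
shift [  3.7 -23.3 195.8] turn [ 0.    -0.001  0.002] q7 1.69 t 17.15
```

View pics/w3.png

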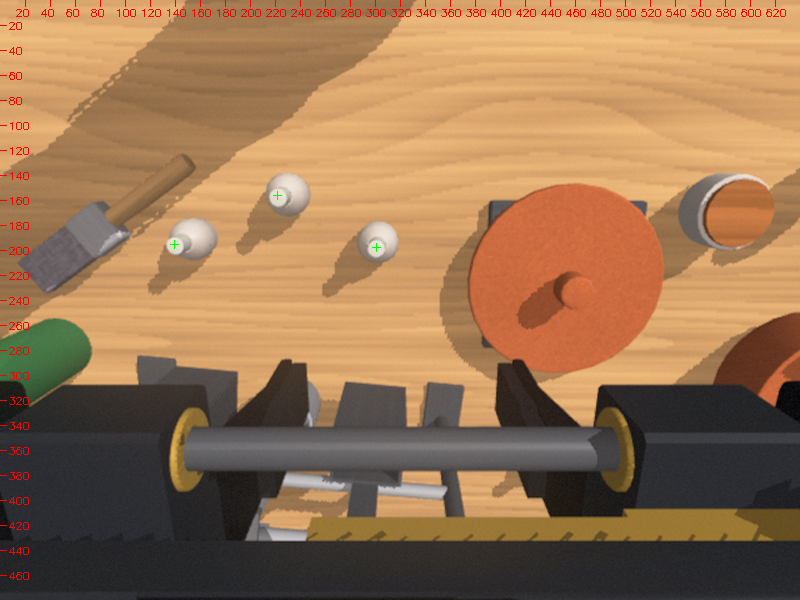

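Markers sit on all three stem tops and the lid is centred on the trivet. I'll take bulb B by the stem.

```bash
python3 -m creep '[[[0.5,4.9,-23,40,0,0,0],[0.5,4.9,-23,88,0,0,0],[0.5,4.9,-23,135,0,0,0],[0.5,4.9,-23,180,0,0,0],[0.5,4.9,-23,215,0,0,0]]]' >/dev/null
python3 -m creep '[[[0.5,0,0,20,0,0,0],[0.5,0,0,40,0,0,0],[0.5,0,0,41,0,0,0],[0.5,0,0,41,0,0,0],[0.05,0,0,41,0,0,0]]]' 20
python3 -m creep '[[[0.05,0,0,0,0,0,0],[0.05,0,0,0,0,0,0],[0.05,0,0,0,0,0,0],[0.05,0,0,0,0,0,0]]]'
python3 -m creep '[[[0.05,0,0,-10,0,0,0],[0.05,0,0,-40,0,0,0],[0.05,0,0,-80,0,0,0],[0.05,0,0,-120,0,0,0],[0.05,0,0,-140,0,0,0]]]'
python3 - <<'E'
from h import *
to((.638,.2868,.18),yaw=np.radians(90))
E
```

```text
time: 18.15
position: [0.4354, -0.1629, 0.0414]
tool_rot: [-0.002, 3.14, -0.0]
ft_force: [0.0, 0.3, -0.1]
grip_width: 0.46
time: 18.55
position: [0.4348, -0.163, 0.0408]
tool_rot: [-0.0, 3.141, 0.0]
ft_force: [-0.1, -0.4, 0.5]
grip_width: 0.135
time: 19.05
position: [0.4361, -0.1639, 0.1847]
tool_rot: [0.001, 3.136, 0.001]
ft_force: [0.3, 0.3, -0.1]
grip_width: 0.051
shift [-201.6  450.9    6. ] turn [ 0.     0.006 -0.001] q7 1.77 t 19.05
```

The grip closed past the stem width, so it missed. I'll check where the bulbs are now.

```bash
python3 -m creep '[[[0.5,40,20,-100,0,0,0],[0.5,40,20,-100,0,0,0],[0.5,40,20,-100,0,0,0],[0.5,40,20,-100,0,0,0]]]'
python3 - <<'E'
from h import *
P=ctrl.camera_params("wrist");im=ctrl.get_image("wrist")
o=bulbs(P,im);crop(im,0,0,640,480,1.25,"w4",[proj(P,(*b[0],.056)) for b in o])
E
```

```text
time: 19.45
position: [0.3953, -0.1435, 0.2825]
tool_rot: [0.0, 3.138, -0.002]
ft_force: [0.7, 0.0, -0.8]
grip_width: 0.324
bulb [ 0.3904 -0.2458] 0.89 898 [234. 194.]
bulb [ 0.4321 -0.3393] 0.91 1035 [158. 229.]
bulb [ 0.4343 -0.1625] 0.89 827 [306. 230.]
```

View pics/w4.png

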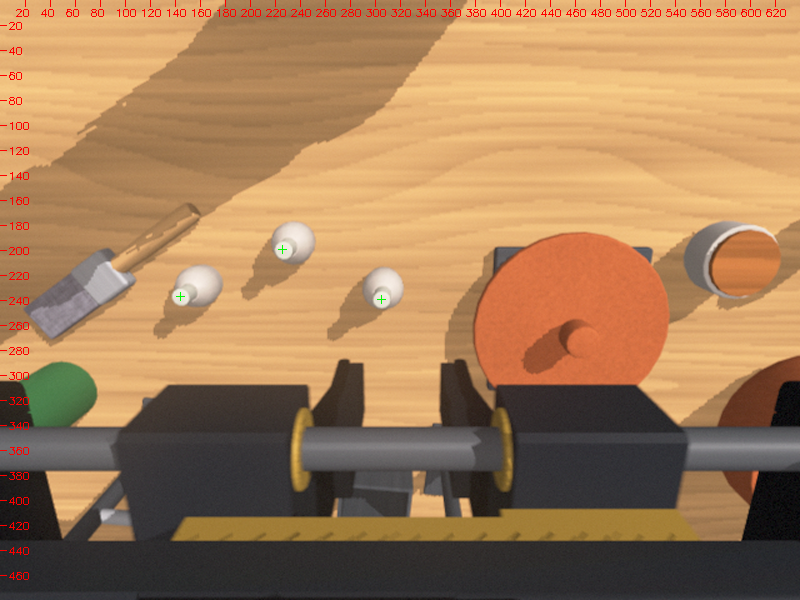

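The bulb is still upright where it was, so the fingertips slid off the short stem. I'll grip the body at its widest height instead.

```bash
python3 -m creep '[[[0.75,-20,-19,20,0,0,0],[0.75,-38.7,-19,60,0,0,0],[0.75,-38.7,-19,105,0,0,0],[0.75,-38.7,-19,150,0,0,0],[0.75,-38.7,-19,190,0,0,0]]]' >/dev/null
python3 -m creep '[[[0.75,0,0,20,0,0,0],[0.75,0,0,45,0,0,0],[0.75,0,0,70,0,0,0],[0.75,0,0,87,0,0,0],[0.75,0,0,87,0,0,0]]]'
python3 -m creep '[[[0.2,0,0,0,0,0,0],[0.2,0,0,0,0,0,0],[0.2,0,0,0,0,0,0],[0.2,0,0,0,0,0,0],[0.2,0,0,0,0,0,0]]]' 20
python3 -m creep '[[[0.2,0,0,-10,0,0,0],[0.2,0,0,-40,0,0,0],[0.2,0,0,-80,0,0,0],[0.2,0,0,-120,0,0,0],[0.2,0,0,-160,0,0,0]]]'
python3 - <<'E'
from h import *
to((.594,.3258,.16),yaw=np.radians(90))
E
```

```text
time: 20.5
position: [0.4301, -0.1621, 0.0013]
tool_rot: [-0.002, -3.136, 0.001]
ft_force: [0.4, -0.5, -0.6]
grip_width: 0.75
time: 21.0
position: [0.4339, -0.1621, 0.0042]
tool_rot: [-0.0, 3.14, 0.0]
ft_force: [-0.9, 0.2, 2.1]
grip_width: 0.426
time: 21.5
position: [0.4327, -0.1625, 0.1657]
tool_rot: [0.001, 3.141, 0.0]
ft_force: [0.9, 0.6, -0.6]
grip_width: 0.425
shift [-160.9  488.4    5.9] turn [ 0.     0.001 -0.001] q7 1.8 t 21.5
```

```bash
python3 -m creep '[[[0.2,-12,37,0,0,0,0],[0.2,-26,82,0,0,0,0],[0.2,-41,127,0,0,0,0],[0.2,-56,172,0,0,0,0],[0.2,-70,216,0,0,0,0]]]' >/dev/null
python3 -m creep '[[[0.2,-15,45,0,0,0,0],[0.2,-30,90,0,0,0,0],[0.2,-45,135,0,0,0,0],[0.2,-60,180,0,0,0,0],[0.2,-74,224,0,0,0,0]]]' >/dev/null
python3 -m creep '[[[0.2,-10,35,0,0,0,0],[0.2,-16,48,0,0,0,0],[0.2,-16,48,0,0,0,0],[0.2,-16,48,40,0,0,0],[0.2,-16,48,80,0,0,0]]]'
python3 - <<'E'
from h import *
to((.594,.3258,.014),yaw=np.radians(90))
E
```

```text
time: 23.0
position: [0.5946, 0.3246, 0.085]
tool_rot: [0.002, 3.138, 0.002]
ft_force: [0.2, 0.0, -1.4]
grip_width: 0.421
shift [ 0.9  1.1 71. ] turn [ 0.001  0.004 -0.002] q7 1.18 t 23.0
```

```bash
python3 -m creep '[[[0.2,0,0,25,0,0,0],[0.2,0,0,50,0,0,0],[0.2,0,0,66,0,0,0],[0.2,0,0,72,0,0,0],[0.2,0,0,72,0,0,0]]]'
python3 -m creep '[[[0.5,0,0,0,0,0,0],[0.5,0,0,0,0,0,0],[0.5,0,0,0,0,0,0]]]'
python3 -m creep '[[[0.5,0,0,-10,0,0,0],[0.5,0,0,-35,0,0,0],[0.5,0,0,-75,0,0,0],[0.5,0,0,-115,0,0,0],[0.5,0,0,-155,0,0,0]]]'
python3 - <<'E'
from h import *
to((.39,-.245,.165),yaw=np.radians(90))
E
```

```text
time: 23.5
position: [0.5933, 0.3252, 0.012]
tool_rot: [0.001, 3.142, -0.001]
ft_force: [-0.5, 0.8, -0.6]
grip_width: 0.424
time: 23.8
position: [0.5939, 0.3265, 0.0128]
tool_rot: [-0.001, 3.14, 0.002]
ft_force: [0.1, -0.1, -0.7]
grip_width: 0.495
time: 24.3
position: [0.5932, 0.3259, 0.1693]
tool_rot: [-0.0, 3.141, 0.001]
ft_force: [0.9, 0.3, -0.4]
grip_width: 0.499
shift [ 203.3 -570.9    3.8] turn [0.001 0.001 0.   ] q7 1.16 t 24.3
```

```bash
python3 -m creep '[[[0.75,16,-40,-10,0,0,0],[0.75,33,-83,-20,0,0,0],[0.75,50,-127,-30,0,0,0],[0.75,67,-171,-40,0,0,0],[0.75,84,-215,-50,0,0,0]]]' >/dev/null
python3 -m creep '[[[0.75,16,-43,-10,0,0,0],[0.75,33,-87,-20,0,0,0],[0.75,50,-131,-30,0,0,0],[0.75,67,-175,-40,0,0,0],[0.75,84,-219,-50,0,0,0]]]' >/dev/null
python3 -m creep '[[[0.75,15,-40,0,0,0,0],[0.75,25,-72,0,0,0,0],[0.75,25,-72,0,0,0,0],[0.75,25,-72,0,0,0,0]]]'
python3 - <<'E'
from h import *
P=ctrl.camera_params("wrist");im=ctrl.get_image("wrist")
o=bulbs(P,im)
to((.39,-.2455,.005),yaw=np.radians(90))
E
```

```text
time: 25.7
position: [0.4001, -0.1806, 0.2673]
tool_rot: [0.004, 3.14, 0.003]
ft_force: [-0.1, 0.9, -0.5]
grip_width: 0.749
bulb [ 0.4284 -0.2445] 0.89 904 [266. 225.]
bulb [ 0.4323 -0.3392] 0.89 1027 [184. 229.]
bulb [ 0.6593 -0.2842] 0.67 735 [243. 396.]
shift [ 10.8 -66.2 262. ] turn [0.001 0.001 0.   ] q7 1.75 t 25.75
```

Bulb A was knocked to (0.428,-0.2445), so I'm re-aiming there.

```bash
python3 -m creep '[[[0.75,-15,-35,20,0,0,0],[0.75,-28,-64,50,0,0,0],[0.75,-28,-64,95,0,0,0],[0.75,-28,-64,140,0,0,0],[0.75,-28,-64,180,0,0,0]]]' >/dev/null
python3 -m creep '[[[0.75,0,0,20,0,0,0],[0.75,0,0,45,0,0,0],[0.75,0,0,70,0,0,0],[0.75,0,0,82,0,0,0],[0.75,0,0,82,0,0,0]]]'
python3 -m creep '[[[0.2,0,0,0,0,0,0],[0.2,0,0,0,0,0,0],[0.2,0,0,0,0,0,0],[0.2,0,0,0,0,0,0],[0.2,0,0,0,0,0,0]]]' 20
python3 -m creep '[[[0.2,0,0,-10,0,0,0],[0.2,0,0,-40,0,0,0],[0.2,0,0,-80,0,0,0],[0.2,0,0,-120,0,0,0],[0.2,0,0,-160,0,0,0]]]'
python3 - <<'E'
from h import *
to((.571,.2552,.16),yaw=np.radians(90))
E
```

```text
time: 26.75
position: [0.4274, -0.2426, 0.0031]
tool_rot: [0.003, -3.138, -0.001]
ft_force: [0.5, -0.2, 1.1]
grip_width: 0.754
time: 27.25
position: [0.4288, -0.2441, 0.0051]
tool_rot: [-0.0, 3.14, 0.0]
ft_force: [0.4, 0.4, 1.5]
grip_width: 0.42
time: 27.75
position: [0.4276, -0.2445, 0.1664]
tool_rot: [0.002, 3.142, 0.0]
ft_force: [0.0, 0.6, -0.2]
grip_width: 0.415
shift [-142.8  499.9    6.5] turn [ 0.     0.    -0.001] q7 2.02 t 27.75
```

```bash
python3 -m creep '[[[0.2,-11,38,0,0,0,0],[0.2,-24,83,0,0,0,0],[0.2,-37,128,0,0,0,0],[0.2,-50,174,0,0,0,0],[0.2,-63,220,0,0,0,0]]]' >/dev/null
python3 -m creep '[[[0.2,-13,45,0,0,0,0],[0.2,-26,90,0,0,0,0],[0.2,-39,135,0,0,0,0],[0.2,-52,180,0,0,0,0],[0.2,-65,225,0,0,0,0]]]' >/dev/null
python3 -m creep '[[[0.2,-10,40,0,0,0,0],[0.2,-15,55,0,0,0,0],[0.2,-15,55,0,0,0,0],[0.2,-15,55,0,0,0,0],[0.2,-15,55,40,0,0,0]]]' >/dev/null
python3 -m creep '[[[0.2,0,0,30,0,0,0],[0.2,0,0,40,0,0,0],[0.2,0,0,40,0,0,0]]]' 
python3 - <<'E'
from h import *
to((.571,.2552,.014),yaw=np.radians(90))
E
```

```text
time: 29.55
position: [0.5704, 0.2535, 0.0838]
tool_rot: [-0.004, -3.139, 0.003]
ft_force: [-0.1, -0.6, -0.8]
grip_width: 0.42
shift [-0.8  1.8 69.8] turn [-0.002 -0.002 -0.002] q7 1.29 t 29.55
```

Next I lower and release it. Then I go back to a hover where C is visible.

```bash
python3 -m creep '[[[0.2,-0.5,1,25,0,0,0],[0.2,-0.5,1,50,0,0,0],[0.2,-0.5,1,66,0,0,0],[0.2,-0.5,1,72,0,0,0],[0.2,-0.5,1,72,0,0,0]]]'
python3 -m creep '[[[0.5,0,0,0,0,0,0],[0.5,0,0,0,0,0,0],[0.5,0,0,0,0,0,0]]]'
python3 -m creep '[[[0.5,0,0,-10,0,0,0],[0.5,0,0,-35,0,0,0],[0.5,0,0,-75,0,0,0],[0.5,0,0,-115,0,0,0],[0.5,0,0,-155,0,0,0]]]'
python3 -m creep '[[[0.75,12,-42,-10,0,0,0],[0.75,25,-89,-20,0,0,0],[0.75,38,-136,-30,0,0,0],[0.75,51,-183,-40,0,0,0],[0.75,64,-230,-50,0,0,0]]]' >/dev/null
python3 -m creep '[[[0.75,12,-46,-10,0,0,0],[0.75,25,-92,-20,0,0,0],[0.75,38,-138,-30,0,0,0],[0.75,51,-184,-40,0,0,0],[0.75,64,-230,-50,0,0,0]]]' >/dev/null
python3 -m creep '[[[0.75,20,-40,0,0,0,0],[0.75,40,-65,0,0,0,0],[0.75,40,-65,0,0,0,0],[0.75,40,-65,0,0,0,0]]]'
python3 - <<'E'
from h import *
P=ctrl.camera_params("wrist");im=ctrl.get_image("wrist")
o=bulbs(P,im)
to((.432,-.339,.005),yaw=np.radians(90))
E
```

```text
time: 30.05
position: [0.5719, 0.2566, 0.0129]
tool_rot: [0.0, 3.141, -0.0]
ft_force: [0.5, 0.3, -0.8]
grip_width: 0.414
time: 30.35
position: [0.5725, 0.2573, 0.0138]
tool_rot: [-0.0, 3.14, 0.002]
ft_force: [0.1, -0.4, 0.7]
grip_width: 0.496
time: 30.85
position: [0.5717, 0.2567, 0.1702]
tool_rot: [0.0, 3.141, 0.001]
ft_force: [0.3, 1.0, -0.2]
grip_width: 0.496
time: 32.25
position: [0.4035, -0.2686, 0.2681]
tool_rot: [0.003, 3.139, 0.003]
ft_force: [0.7, -0.2, 0.7]
grip_width: 0.747
bulb [ 0.4326 -0.3394] 0.9 914 [260. 225.]
bulb [ 0.6642 -0.2622] 0.51 705 [327. 396.]
shift [-27.4 -71.9 262.9] turn [0.001 0.002 0.   ] q7 1.95 t 32.3
```

```bash
python3 -m creep '[[[0.75,-15,-35,20,0,0,0],[0.75,-28.5,-71,50,0,0,0],[0.75,-28.5,-71,95,0,0,0],[0.75,-28.5,-71,140,0,0,0],[0.75,-28.5,-71,180,0,0,0]]]' >/dev/null
python3 -m creep '[[[0.75,0,0,20,0,0,0],[0.75,0,0,45,0,0,0],[0.75,0,0,70,0,0,0],[0.75,0,0,82,0,0,0],[0.75,0,0,82,0,0,0]]]'
python3 -m creep '[[[0.2,0,0,0,0,0,0],[0.2,0,0,0,0,0,0],[0.2,0,0,0,0,0,0],[0.2,0,0,0,0,0,0],[0.2,0,0,0,0,0,0]]]' 20
python3 -m creep '[[[0.2,0,0,-10,0,0,0],[0.2,0,0,-40,0,0,0],[0.2,0,0,-80,0,0,0],[0.2,0,0,-120,0,0,0],[0.2,0,0,-160,0,0,0]]]'
python3 - <<'E'
from h import *
to((.617,.2552,.16),yaw=np.radians(90))
E
```

```text
time: 33.3
position: [0.4319, -0.3372, 0.0037]
tool_rot: [0.003, -3.138, -0.003]
ft_force: [-0.7, -0.1, 1.0]
grip_width: 0.753
time: 33.8
position: [0.4328, -0.3392, 0.006]
tool_rot: [-0.0, 3.14, -0.0]
ft_force: [0.0, -0.4, 0.8]
grip_width: 0.41
time: 34.3
position: [0.4317, -0.3393, 0.1674]
tool_rot: [-0.001, -3.141, -0.0]
ft_force: [0.2, 0.7, -0.5]
grip_width: 0.408
shift [-184.9  594.6    7.4] turn [ 0.    -0.    -0.001] q7 2.39 t 34.3
```

```bash
python3 -m creep '[[[0.2,-5,40,0,0,0,0],[0.2,-12,87,0,0,0,0],[0.2,-22,134,0,0,0,0],[0.2,-34,181,0,0,0,0],[0.2,-48,227,0,0,0,0]]]' >/dev/null
python3 -m creep '[[[0.2,-18,45,0,0,0,0],[0.2,-36,90,0,0,0,0],[0.2,-54,135,0,0,0,0],[0.2,-72,180,0,0,0,0],[0.2,-90,225,0,0,0,0]]]' >/dev/null
python3 -m creep '[[[0.2,-16,42,0,0,0,0],[0.2,-32,85,0,0,0,0],[0.2,-46,125,0,0,0,0],[0.2,-46,141,0,0,0,0],[0.2,-46,141,0,0,0,0]]]' >/dev/null
python3 -m creep '[[[0.2,0,0,20,0,0,0],[0.2,0,0,60,0,0,0],[0.2,0,0,80,0,0,0],[0.2,0,0,80,0,0,0]]]' 
python3 - <<'E'
from h import *
to((.617,.2552,.014),yaw=np.radians(90))
E
```

```text
time: 36.2
position: [0.6137, 0.2502, 0.0829]
tool_rot: [-0.005, -3.136, 0.006]
ft_force: [-0.5, -1.0, 0.1]
grip_width: 0.41
shift [-3.7  5.3 68.9] turn [-0.004 -0.005 -0.003] q7 1.41 t 36.2
```

```bash
python3 -m creep '[[[0.2,0,1,25,0,0,0],[0.2,0,1,50,0,0,0],[0.2,0,1,66,0,0,0],[0.2,0,1,72,0,0,0],[0.2,0,1,72,0,0,0]]]'
python3 -m creep '[[[0.5,0,0,0,0,0,0],[0.5,0,0,0,0,0,0],[0.5,0,0,0,0,0,0]]]'
python3 -m creep '[[[0.5,0,0,-10,0,0,0],[0.5,0,0,-35,0,0,0],[0.5,0,0,-75,0,0,0],[0.5,0,0,-115,0,0,0],[0.5,0,0,-155,0,0,0]]]'
python3 -m creep '[[[0.75,0,-40,-20,0,0,0],[0.75,0,-85,-40,0,0,0],[0.75,0,-125,-65,0,0,0],[0.75,0,-165,-90,0,0,0],[0.75,0,-185,-110,0,0,0]]]' >/dev/null
python3 -m creep '[[[0.75,0,0,0,0,0,0],[0.75,0,0,0,0,0,0],[0.75,0,0,0,0,0,0]]]'
python3 - <<'E'
from h import *
P=ctrl.camera_params("wrist");im=ctrl.get_image("wrist")
o=bulbs(P,im);crop(im,0,0,640,480,1.25,"w5",[proj(P,(*b[0],.056)) for b in o])
E
```

```text
time: 36.7
position: [0.6163, 0.2543, 0.0139]
tool_rot: [0.001, 3.142, -0.001]
ft_force: [0.9, 0.4, -0.4]
grip_width: 0.412
time: 37.0
position: [0.617, 0.2553, 0.0148]
tool_rot: [-0.0, 3.14, 0.001]
ft_force: [-0.5, -0.4, 0.0]
grip_width: 0.493
time: 37.5
position: [0.6163, 0.2547, 0.1713]
tool_rot: [0.0, 3.141, 0.001]
ft_force: [-0.2, -0.5, -0.0]
grip_width: 0.497
time: 38.3
position: [0.6156, 0.0725, 0.2774]
tool_rot: [0.005, -3.14, -0.001]
ft_force: [0.3, 1.7, 0.5]
grip_width: 0.745
bulb [0.5695 0.2631] 0.59 751 [493. 160.]
bulb [0.5939 0.3355] 0.5 711 [554. 182.]
bulb [0.6155 0.2608] 0.59 712 [486. 200.]
bulb [0.6792 0.0261] 0.9 851 [283. 252.]
bulb [0.6797 0.1165] 0.88 826 [358. 253.]
```

View pics/w5.png

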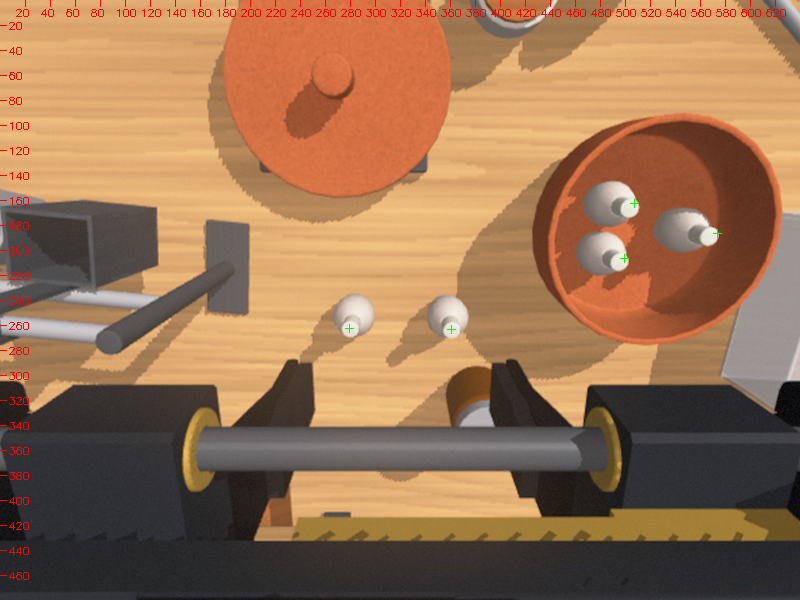

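Image shows three bulbs upright in the roaster and two remaining at crop px (350,315) and (447,315). I'll check the jar clearance.

```bash
python3 - <<'E'
from h import *
S,D=ctrl.camera_params("scene"),ctrl.camera_params("side")
print("jar top",plane(D,(210+418/2.4,160+92/2.4),.085), "jar scene",plane(S,(145+652/2.4,195+238/2.4),.085))
to((.6792,.0261,.006),yaw=np.radians(90))
E
```

```text
jar top [0.7676 0.1459 0.085 ] jar scene [0.7612 0.1516 0.085 ]
shift [-64.2 -46.7 270.9] turn [ 0.    -0.002  0.004] q7 1.6 t 38.35
```

```bash
python3 -m creep '[[[0.75,-30,-25,20,0,0,0],[0.75,-63.5,-47,50,0,0,0],[0.75,-63.5,-47,95,0,0,0],[0.75,-63.5,-47,140,0,0,0],[0.75,-63.5,-47,185,0,0,0]]]' >/dev/null
python3 -m creep '[[[0.75,0,0,25,0,0,0],[0.75,0,0,55,0,0,0],[0.75,0,0,75,0,0,0],[0.75,0,0,86,0,0,0],[0.75,0,0,86,0,0,0]]]'
python3 -m creep '[[[0.2,0,0,0,0,0,0],[0.2,0,0,0,0,0,0],[0.2,0,0,0,0,0,0],[0.2,0,0,0,0,0,0],[0.2,0,0,0,0,0,0]]]' 20
python3 -m creep '[[[0.2,0,0,-10,0,0,0],[0.2,0,0,-40,0,0,0],[0.2,0,0,-80,0,0,0],[0.2,0,0,-120,0,0,0],[0.2,0,0,-160,0,0,0]]]'
python3 - <<'E'
from h import *
to((.632,.2992,.165),yaw=np.radians(18))
E
```

```text
time: 39.35
position: [0.6779, 0.0243, 0.0049]
tool_rot: [0.003, -3.137, 0.001]
ft_force: [-0.2, -0.2, -0.7]
grip_width: 0.751
time: 39.85
position: [0.6802, 0.0236, 0.0083]
tool_rot: [-0.001, 3.14, 0.002]
ft_force: [0.2, 0.5, 1.8]
grip_width: 0.387
time: 40.35
position: [0.6794, 0.0225, 0.1698]
tool_rot: [0.001, 3.141, -0.0]
ft_force: [0.6, 0.4, -0.1]
grip_width: 0.386
shift [ 47.5 276.7   4.7] turn [-0.     0.     1.256] q7 1.77 t 40.35
```

```bash
python3 -m creep '[[[0.2,8,28,0,0,0,0.13],[0.2,16,60,0,0,0,0.26],[0.2,24,92,0,0,0,0.39],[0.2,32,124,0,0,0,0.52],[0.2,40,156,0,0,0,0.65]]]' >/dev/null
python3 -m creep '[[[0.2,0,0,0,0,0,0.12],[0.2,0,0,0,0,0,0.24],[0.2,0,0,0,0,0,0.36],[0.2,0,0,0,0,0,0.48],[0.2,0,0,0,0,0,0.606]]]' >/dev/null
python3 -m creep '[[[0.2,0,0,0,0,0,0],[0.2,0,0,0,0,0,0]]]'
python3 - <<'E'
from h import *
to((.632,.2992,.165),yaw=np.radians(18))
E
```

```text
time: 41.55
position: [0.6397, 0.1788, 0.1679]
tool_rot: [1.842, 2.545, -0.0]
ft_force: [-0.2, 0.4, -0.9]
grip_width: 0.385
shift [116.7  30.3   2.9] turn [0.    0.    0.004] q7 0.38 t 41.55
```

```bash
python3 -m creep '[[[0.2,35,10,0,0,0,0],[0.2,75,20,0,0,0,0],[0.2,110,28,0,0,0,0],[0.2,116.5,30,0,0,0,0],[0.2,116.5,30,0,0,0,0]]]' >/dev/null
python3 -m creep '[[[0.2,0,0,35,0,0,0],[0.2,0,0,80,0,0,0],[0.2,0,0,80,0,0,0]]]'
python3 - <<'E'
from h import *
to((.632,.2992,.017),yaw=np.radians(18))
E
```

```text
time: 42.35
position: [0.6282, 0.2957, 0.0819]
tool_rot: [-1.845, -2.537, 0.015]
ft_force: [-1.5, -0.7, -1.1]
grip_width: 0.384
shift [ 2.3  5.3 64.8] turn [-0.01   0.002 -0.001] q7 0.24 t 42.35
```

```bash
python3 -m creep '[[[0.2,0,0,0,0,0,0],[0.2,0,0,0,0,0,0]]]'
python3 - <<'E'
from h import *
to((.632,.2992,.017),yaw=np.radians(18))
E
```

```text
time: 42.55
position: [0.634, 0.2981, 0.0905]
tool_rot: [1.845, 2.54, 0.005]
ft_force: [-0.1, 0.9, -0.6]
grip_width: 0.385
shift [ 1.6 -1.8 73.5] turn [ 0.004  0.    -0.   ] q7 0.24 t 42.55
```

```bash
python3 -m creep '[[[0.2,1,-1,25,0,0,0],[0.2,1,-1,50,0,0,0],[0.2,1,-1,65,0,0,0],[0.2,1,-1,71,0,0,0],[0.2,1,-1,71,0,0,0]]]'
python3 -m creep '[[[0.5,0,0,0,0,0,0],[0.5,0,0,0,0,0,0],[0.5,0,0,0,0,0,0]]]'
python3 -m creep '[[[0.5,0,0,-10,0,0,0],[0.5,0,0,-35,0,0,0],[0.5,0,0,-75,0,0,0],[0.5,0,0,-115,0,0,0],[0.5,0,0,-150,0,0,0]]]'
python3 - <<'E'
from h import *
to((.62,.1165,.27),yaw=np.radians(90))
E
```

```text
time: 43.05
position: [0.6312, 0.2996, 0.0171]
tool_rot: [1.845, 2.542, 0.001]
ft_force: [-0.3, -0.5, -0.4]
grip_width: 0.391
time: 43.35
position: [0.6316, 0.2999, 0.0178]
tool_rot: [1.845, 2.542, 0.003]
ft_force: [0.1, 0.3, -0.5]
grip_width: 0.493
time: 43.85
position: [0.6313, 0.2995, 0.1699]
tool_rot: [1.845, 2.541, 0.003]
ft_force: [0.3, 0.4, 0.5]
grip_width: 0.497
shift [-170.5  -67.2 -100.3] turn [ 2.000e-03  1.000e-03 -1.256e+00] q7 0.2 t 43.85
```

```bash
python3 -m creep '[[[0.75,-30,-12,-20,0,0,-0.13],[0.75,-65,-25,-40,0,0,-0.26],[0.75,-100,-40,-60,0,0,-0.39],[0.75,-135,-53,-80,0,0,-0.52],[0.75,-170,-67,-100,0,0,-0.65]]]' >/dev/null
python3 -m creep '[[[0.75,0,0,0,0,0,-0.12],[0.75,0,0,0,0,0,-0.24],[0.75,0,0,0,0,0,-0.36],[0.75,0,0,0,0,0,-0.48],[0.75,0,0,0,0,0,-0.606]]]' >/dev/null
python3 -m creep '[[[0.75,0,0,0,0,0,0],[0.75,0,0,0,0,0,0],[0.75,0,0,0,0,0,0]]]'
python3 - <<'E'
from h import *
P=ctrl.camera_params("wrist");im=ctrl.get_image("wrist")
o=bulbs(P,im)
to((.6797,.1165,.005),yaw=np.radians(90))
E
```

```text
time: 45.15
position: [0.6198, 0.1171, 0.2669]
tool_rot: [0.003, 3.141, 0.0]
ft_force: [0.3, -0.6, 0.1]
grip_width: 0.747
bulb [0.5699 0.2615] 0.65 803 [455. 155.]
bulb [0.5942 0.3331] 0.58 804 [518. 178.]
bulb [0.6163 0.259 ] 0.69 797 [448. 198.]
bulb [0.6306 0.3058] 0.64 796 [489. 210.]
bulb [0.68   0.1162] 0.91 884 [321. 252.]
bulb [0.7849 0.1574] 0.49 724 [354. 332.]
shift [-59.8  -0.6 261.8] turn [ 0.     0.    -0.002] q7 1.55 t 45.2
```

```bash
python3 -m creep '[[[0.75,-30,-0.8,20,0,0,0],[0.75,-60,-0.8,60,0,0,0],[0.75,-60,-0.8,105,0,0,0],[0.75,-60,-0.8,150,0,0,0],[0.75,-60,-0.8,190,0,0,0]]]' >/dev/null
python3 -m creep '[[[0.75,0,0,20,0,0,0],[0.75,0,0,40,0,0,0],[0.75,0,0,55,0,0,0],[0.75,0,0,65,0,0,0],[0.75,0,0,69,0,0,0]]]'
python3 -m creep '[[[0.2,0,0,0.5,0,0,0],[0.2,0,0,0.5,0,0,0],[0.2,0,0,0.5,0,0,0],[0.2,0,0,0.5,0,0,0],[0.2,0,0,0.5,0,0,0]]]' 20
python3 -m creep '[[[0.2,0,0,-10,0,0,0],[0.2,0,0,-40,0,0,0],[0.2,0,0,-80,0,0,0],[0.2,0,0,-120,0,0,0],[0.2,0,0,-160,0,0,0]]]'
python3 - <<'E'
from h import *
to((.5555,.2985,.165),yaw=np.radians(162))
E
```

```text
time: 46.2
position: [0.6795, 0.1165, 0.0068]
tool_rot: [0.0, -3.141, 0.001]
ft_force: [-0.5, -0.9, 0.0]
grip_width: 0.751
time: 46.7
position: [0.6801, 0.1166, 0.0076]
tool_rot: [-0.0, 3.141, 0.001]
ft_force: [0.5, -0.1, 1.4]
grip_width: 0.395
time: 47.2
position: [0.6796, 0.1163, 0.1694]
tool_rot: [0.0, 3.141, 0.0]
ft_force: [0.9, 1.0, -1.0]
grip_width: 0.395
shift [124.1 182.2   4.4] turn [-0.     0.    -1.257] q7 1.64 t 47.2
```

```bash
python3 -m creep '[[[0.2,20,30,0,0,0,-0.13],[0.2,45,66,0,0,0,-0.26],[0.2,70,102,0,0,0,-0.39],[0.2,95,140,0,0,0,-0.52],[0.2,120,175,0,0,0,-0.65]]]' >/dev/null
python3 -m creep '[[[0.2,0,0,0,0,0,-0.12],[0.2,0,0,0,0,0,-0.24],[0.2,0,0,0,0,0,-0.36],[0.2,0,0,0,0,0,-0.48],[0.2,0,0,0,0,0,-0.607]]]' >/dev/null
python3 -m creep '[[[0.2,0,0,0,0,0,0],[0.2,0,0,0,0,0,0],[0.2,0,0,0,0,0,0]]]'
python3 - <<'E'
from h import *
to((.5555,.2985,.0165),yaw=np.radians(162))
E
```

```text
time: 48.5
position: [0.5598, 0.2913, 0.1673]
tool_rot: [-1.844, 2.543, -0.0]
ft_force: [0.1, -0.7, -0.7]
grip_width: 0.394
shift [ -5.5   6.4 150.8] turn [-0.     0.    -0.002] q7 2.46 t 48.5
```

```bash
python3 -m creep '[[[0.2,-5.5,6.4,20,0,0,0],[0.2,-5.5,6.4,60,0,0,0],[0.2,-5.5,6.4,100,0,0,0],[0.2,-5.5,6.4,130,0,0,0],[0.2,-5.5,6.4,143,0,0,0]]]' >/dev/null
python3 -m creep '[[[0.2,0,0,5,0,0,0],[0.2,0,0,7.5,0,0,0],[0.2,0,0,7.5,0,0,0]]]'
python3 -m creep '[[[0.5,0,0,0,0,0,0],[0.5,0,0,0,0,0,0],[0.5,0,0,0,0,0,0]]]'
python3 -m creep '[[[0.5,0,0,-10,0,0,0],[0.5,0,0,-35,0,0,0],[0.5,0,0,-75,0,0,0],[0.5,0,0,-115,0,0,0],[0.5,0,0,-155,0,0,0]]]'
python3 - <<'E'
from h import *
to((.474,.017,.20),yaw=np.radians(90))
E
```

```text
time: 49.3
position: [0.5565, 0.2992, 0.018]
tool_rot: [-1.846, 2.539, -0.0]
ft_force: [0.3, 0.1, -0.1]
grip_width: 0.393
time: 49.6
position: [0.5559, 0.299, 0.0175]
tool_rot: [-1.846, 2.54, 0.0]
ft_force: [-0.7, 0.1, 0.7]
grip_width: 0.49
time: 50.1
position: [0.5554, 0.2984, 0.1741]
tool_rot: [-1.846, 2.541, -0.0]
ft_force: [0.7, 0.0, 0.1]
grip_width: 0.496
shift [292.8  -9.5 -26.1] turn [-0.000e+00  1.000e-03  1.257e+00] q7 2.45 t 50.1
```

```bash
python3 -m creep '[[[0.8,40,0,-15,0,0,0.13],[0.8,85,0,-30,0,0,0.26],[0.8,130,0,-45,0,0,0.39],[0.8,175,0,-60,0,0,0.52],[0.8,220,0,-75,0,0,0.65]]]' >/dev/null
python3 -m creep '[[[0.8,0,0,0,0,0,0.12],[0.8,0,0,0,0,0,0.24],[0.8,0,0,0,0,0,0.36],[0.8,0,0,0,0,0,0.48],[0.8,0,0,0,0,0,0.606]]]' >/dev/null
python3 -m creep '[[[0.8,45,-15,0,0,0,0],[0.8,60,-30,0,0,0,0],[0.8,60,-30,0,0,0,0],[0.8,60,-30,0,0,0,0]]]'
python3 - <<'E'
from h import *
P=ctrl.camera_params("wrist");im=ctrl.get_image("wrist");sc=ctrl.get_image("scene")
np.savez("pics/w6",K=P["K"],pose=P["pose"])
crop(im,60,100,640,400,1.35,"w6a",[proj(P,(.4724,.019,.060))]);crop(sc,370,195,480,285,2.2,"w6b")
a,b=cv2.imread("pics/w6a.png"),cv2.imread("pics/w6b.png");o=np.zeros((600,783,3),np.uint8);o[:a.shape[0],:a.shape[1]]=a;o[a.shape[0]:a.shape[0]+b.shape[0]][:195,:b.shape[1]]=b[:600-a.shape[0]]
cv2.imwrite("pics/w6.png",o);to((.4724,.019,.031),yaw=np.radians(90))
E
```

```text
time: 51.5
position: [0.428, 0.0592, 0.2474]
tool_rot: [-0.0, 3.14, 0.004]
ft_force: [0.8, -0.6, 0.3]
grip_width: 0.799
shift [-43.9 -40.9 216.1] turn [0.001 0.001 0.001] q7 1.21 t 51.6
```

View pics/w6.png

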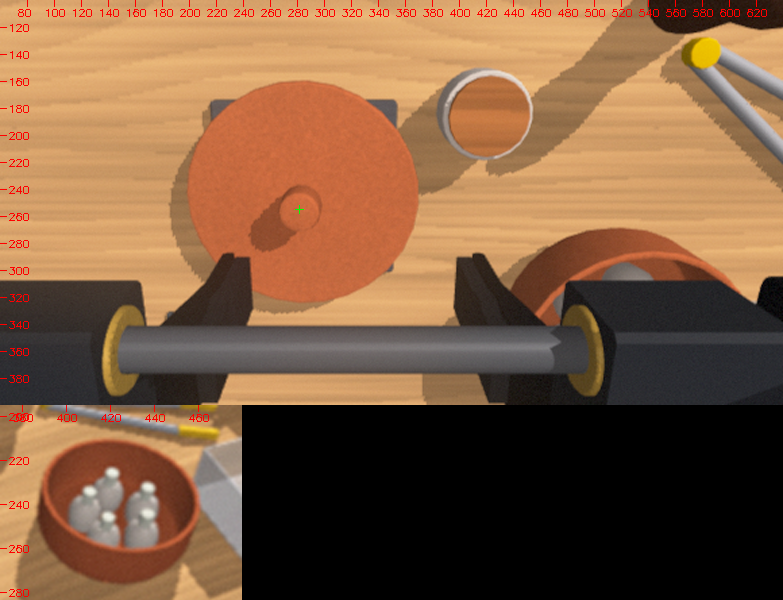

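All five bulbs stand upright in the roaster, and the knob is where I left it. I'll fetch the lid.

```bash
python3 -m creep '[[[0.8,-22,-20,10,0,0,0],[0.8,-44,-41,40,0,0,0],[0.8,-44,-41,85,0,0,0],[0.8,-44,-41,130,0,0,0],[0.8,-44,-41,170,0,0,0]]]' >/dev/null
python3 -m creep '[[[0.8,0,0,20,0,0,0],[0.8,0,0,38,0,0,0],[0.8,0,0,46,0,0,0],[0.8,0,0,46,0,0,0]]]'
python3 -m creep '[[[0.2,0,0,0,0,0,0],[0.2,0,0,0,0,0,0],[0.2,0,0,0,0,0,0],[0.2,0,0,0,0,0,0],[0.2,0,0,0,0,0,0]]]' 60
python3 -m creep '[[[0.2,0,0,0,0,0,0],[0.2,0,0,0,0,0,0]]]'
python3 -m creep '[[[0.2,0,0,-4,0,0,0],[0.2,0,0,-20,0,0,0],[0.2,0,0,-60,0,0,0],[0.2,0,0,-105,0,0,0],[0.2,0,0,-150,0,0,0]]]'
python3 - <<'E'
from h import *
to((.594,.2868,.18),yaw=np.radians(90))
E
```

```text
time: 52.5
position: [0.4713, 0.0182, 0.0298]
tool_rot: [0.002, -3.14, 0.003]
ft_force: [-0.2, -0.1, 0.2]
grip_width: 0.797
time: 53.0
position: [0.4719, 0.0186, 0.0309]
tool_rot: [-0.002, 3.141, 0.001]
ft_force: [-0.1, 0.5, 0.2]
grip_width: 0.432
time: 53.2
position: [0.4718, 0.0187, 0.0308]
tool_rot: [-0.002, 3.141, 0.001]
ft_force: [-0.4, 0.4, 1.8]
grip_width: 0.345
time: 53.7
position: [0.4705, 0.0176, 0.1815]
tool_rot: [0.001, -3.14, 0.001]
ft_force: [0.9, 1.4, -4.7]
grip_width: 0.35
shift [-123.6  269.1    1.1] turn [-0.001 -0.002  0.   ] q7 1.39 t 53.7
```

```bash
python3 -m creep '[[[0.2,-7,15,0,0,0,0],[0.2,-19,42,0,0,0,0],[0.2,-32,70,0,0,0,0],[0.2,-45,98,0,0,0,0],[0.2,-58,126,0,0,0,0]]]' >/dev/null
python3 -m creep '[[[0.2,-13,28,0,0,0,0],[0.2,-26,56,0,0,0,0],[0.2,-39,84,0,0,0,0],[0.2,-51,112,0,0,0,0],[0.2,-60,133,0,0,0,0]]]' >/dev/null
python3 -m creep '[[[0.2,-3,9,0,0,0,0],[0.2,-3,9,0,0,0,0],[0.2,-3,9,20,0,0,0],[0.2,-3,9,45,0,0,0],[0.2,-3,9,70,0,0,0]]]' >/dev/null
python3 -m creep '[[[0.2,0,0,4,0,0,0],[0.2,0,0,4,0,0,0],[0.2,0,0,4,0,0,0]]]'
python3 - <<'E'
from h import *
to((.5928,.2872,.084),yaw=np.radians(90))
E
```

```text
time: 55.5
position: [0.5932, 0.286, 0.1082]
tool_rot: [-0.001, 3.14, 0.001]
ft_force: [0.4, -0.1, -2.9]
grip_width: 0.346
shift [ 0.4  1.2 24.2] turn [0.001 0.002 0.   ] q7 1.33 t 55.5
```

```bash
python3 -m creep '[[[0.2,0.4,1,5,0,0,0],[0.2,0.4,1,10,0,0,0],[0.2,0.4,1,15,0,0,0],[0.2,0.4,1,20,0,0,0],[0.2,0.4,1,20,0,0,0]]]'
python3 -m creep '[[[0.2,0,0,1.5,0,0,0],[0.2,0,0,3,0,0,0],[0.2,0,0,4,0,0,0],[0.2,0,0,4,0,0,0]]]'
```

```text
time: 56.0
position: [0.5911, 0.2873, 0.0854]
tool_rot: [0.002, -3.14, 0.002]
ft_force: [0.8, -0.2, -3.8]
grip_width: 0.349
time: 56.4
position: [0.5922, 0.2875, 0.0842]
tool_rot: [-0.002, 3.141, 0.001]
ft_force: [-3.3, -1.9, 5.1]
grip_width: 0.348
```

Contact came at TCP 0.0842, the same height at which the seated lid was first gripped (0.084). I'll release, retreat, and check.

```bash
python3 -m creep '[[[0.2,0,0,-0.5,0,0,0],[0.8,0,0,-0.5,0,0,0],[0.8,0,0,-0.5,0,0,0],[0.8,0,0,-0.5,0,0,0],[0.8,0,0,-0.5,0,0,0]]]' >/dev/null;  python3 -m creep '[[[0.8,0,0,-1,0,0,0],[0.8,0,0,-20,0,0,0],[0.8,10,0,-60,0,0,0],[0.8,25,-30,-105,0,0,0],[0.8,40,-60,-150,0,0,0]]]'
python3 -m creep '[[[0.8,30,-40,0,0,0,0],[0.8,60,-80,0,0,0,0],[0.8,90,-100,0,0,0,0],[0.8,90,-100,0,0,0,0],[0.8,90,-100,0,0,0,0]]]'
python3 - <<'E'
from h import *
D=ctrl.camera_params("side");S=ctrl.camera_params("scene")
b=ctrl.get_image("side");c=ctrl.get_image("scene")
crop(b,210,150,430,400,2.1,"f1",[proj(D,(.594,.2868,.114))]);crop(c,140,190,480,340,1,"f2");crop(c,370,190,480,285,3,"f3",[proj(S,(.594,.2868,.114))])
o=np.zeros((560,800,3),np.uint8)
for n,(x,y) in(("f1",(0,0)),("f2",(464,0)),("f3",(464,160))):
    i=cv2.imread(f"pics/{n}.png");i=i[:560-y,:800-x];o[y:y+i.shape[0],x:x+i.shape[1]]=i
cv2.imwrite("pics/f.png",o)
E
```

```text
time: 57.4
position: [0.5546, 0.234, 0.2243]
tool_rot: [-0.005, 3.141, -0.001]
ft_force: [1.0, 0.9, 1.1]
grip_width: 0.794
time: 57.9
position: [0.4653, 0.1343, 0.2239]
tool_rot: [-0.002, 3.141, 0.006]
ft_force: [-0.4, 1.4, 0.8]
grip_width: 0.801
```

View pics/f.png

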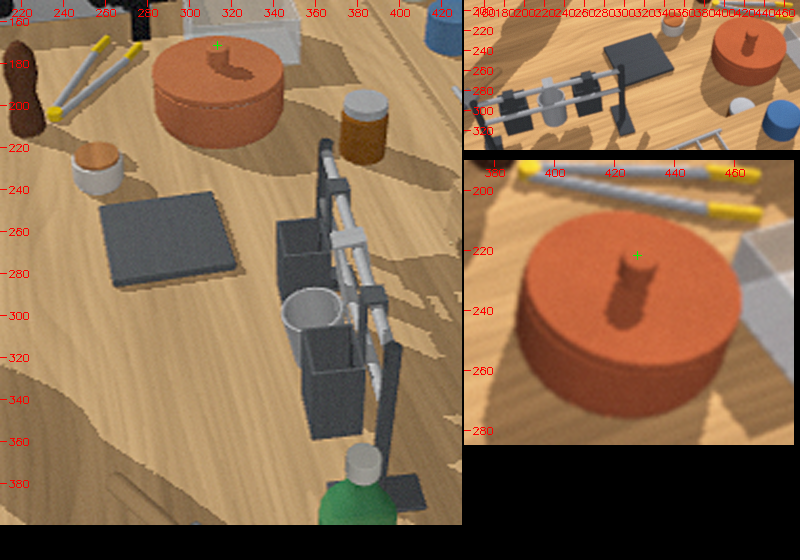

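Everything looks right. As a last numeric check, I'll compare the lid region with the first images for the seated height.

```bash
python3 - <<'E'
from h import *
for n,(x0,y0,x1,y1) in(("side",(298,163,332,190)),("scene",(395,205,465,250))):
    a=cv2.imread(f"pics/{n}0.png");b=ctrl.get_image(n)[:,:,::-1]
    a2,b2=[cv2.resize(np.ascontiguousarray(i[y0-6:y1+6,x0-6:x1+6]),None,fx=4,fy=4,interpolation=3) for i in(a,b)]
    r=cv2.matchTemplate(b2,a2[24:-24,24:-24],cv2.TM_CCOEFF_NORMED);_,v,_,l=cv2.minMaxLoc(r);print(n,v,(np.array(l)-24)/4,"px")
E
```

```text
side 0.8248093724250793 [0. 0.] px
scene 0.7011938691139221 [0. 0.] px
```

Both views show zero shift against the lid as it was first seated, so I'm handing in.

```bash
python3 -c "
from bench import ctrl
print(ctrl.get_state()['time'],ctrl.close_job())"
```

```text
the job is handed in; nothing more can be done
58.1 None
```

I finished the job in the order asked and handed it in at 58 s. The basting cup hangs by its hook on the upper bar between the two caddies. All five garlic bulbs are in the roaster, and the lid is back on.

**What went differently than planned:**
- My first grasp, on a bulb's stem, slipped off and left the bulb standing. I gripped all the bulbs by the body after that.
- One bulb was knocked about 4 cm aside during the run. I found it again in the wrist camera and collected it.

**Last checks:**
- **Lid seating:** contact came at a tool height of 84.2 mm, against 84 mm when I first gripped the seated lid. Both fixed cameras show 0 px shift from the first images, but the match scores were only moderate (0.82 and 0.70), so the contact height is the stronger evidence.
- **Bulbs:** all five stood upright in the roaster just before the lid went on. I could not see them after that.
- **Surroundings:** the caddies, salt, mill, jar, bottle, tongs and the visible parts of the tub and brush look undisturbed. I judged these by eye and did not measure them.
- **Forces:** the highest wrist force I read was about 12 N, when I set the lid on the trivet.

No final check failed.

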